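# Load a shaft into the vee fixture and clamp it

### The job

Raise the clamp lever of the vee fixture well up, then take the plain straight shaft from the sloping rack, lay it across the run-in deck in front of the vee blocks, about central and parallel to the vee, and let go of it. With the lever still up, roll the shaft forward along the deck until it drops into the vee and settles there by itself, untouched; then press the lever down until it firms up on the shaft, without forcing it, and let go so that the shaft stays clamped. Leave the other two parts in the rack and do not shove or topple the jars and the carton.

Things in the scene. Friction and masses are not known exactly. Their poses are not given: they have to be found in the camera images.
- fixture: Vee fixture, bolted down. Origin on the bench under the vee line, midway between its two v-blocks; y along the vee line, x from the run-in deck across to the vee, z up. In mm: base plate x -105 to 35, y -65 to 125, 8 thick; stop plate beyond the vee x 21.5 to 29.5, y -55 to 55, top z 64; clamp post x -18 to 18, y 90 to 120, top z 86. The raised lever stands in the plane x = 0, over the vee.
- vee_seat (a point): Centre of the 24 mm shaft when seated in both vees and central lengthwise: fixture x 0, y 0, z 44.3 mm; axes as the fixture's. The ground steel v-blocks span fixture x -17 to 17, y -55 to -15 and 15 to 55, tops at z 38 mm, each with a 90-degree vee 22 mm wide.
- deck_park (a point): Centre of the 24 mm shaft when parked on the aluminium run-in deck: fixture x -75, y 0, z 47.5 mm; axes as the fixture's. The deck (y -60 to 60) rises 2.5 degrees from x -98, z 34.5 to x -17, z 38, level with the block tops, so a round part left on it rolls gently back to -x and parks against two small round stops (7 mm high, x -88, y 43 to 57 either side).
- lever_pivot (a point): Centre of the clamp lever's hinge pin: fixture x 0, y 100, z 72.3 mm; axes as the fixture's. The lever turns about x and reaches toward fixture -y, over the vee line: at angle a, a point of its centre line at distance d from the pivot is at fixture y 100 - d cos a, z 72.3 + d sin a.
- clamp_lever (a joint): Lever angle, rad: 0 = level, fully down (only with no shaft in the vee); grows as the handle rises; stop at 1.1. Stiff: about 5 N at the handle move it, it stays where left. Below about 0.16 the pad bars a shaft from rolling in. On a seated shaft the sprung pad touches at about 0.10, where pressing firms up to about 9 N at the handle and rising; the pad bottoms 6 mm later, at about 0.04.
- lever_grip (a point): Centre of the lever's black round handle, 20 mm thick, 205 mm from the pivot (the handle runs from about 155 to 232 mm). Moves with the lever.
- press_pad: Round rubber pad, 20 mm across, on a sprung plunger under the lever, 100 mm from the pivot; origin at the centre of its underside, 26 mm below the lever's centre line. Presses on the middle of the shaft.
- rack: Sloping grey rack, fixed, 190 mm wide, its high end toward -x (the robot), falling 26 degrees along +x. Origin on the bench, y across; the parts' centres lie at x -60 mm, y -60, 0 or 60 mm; each part lies in two small black vee saddles (14 mm wide, 52 mm either side of its middle), low end against a foot stop; between the saddles it is free, 13 mm clear of the board beneath.
- shaft_mid (a point): Centre of the plain straight steel shaft: 24 mm diameter over its whole length, 150 mm long, about 0.5 kg. Its x axis runs along the shaft, down the slope in the rack. At first in any of the three berths, centre 75 mm above the bench, inclined 26 degrees.
- necked_spindle_mid (a point): Centre of a steel spindle of the same 24 mm diameter and 150 mm length, but with a thinner neck (16 mm) over its middle 60 mm; x axis along it. Stays in the rack.
- collared_shaft_mid (a point): Centre of a steel shaft of 24 mm diameter and 150 mm length with a 38 mm collar, 10 mm thick, at its upper end; x axis along it. Stays in the rack.
- white_jar: White screw-cap jar, 55 mm across, 100 mm high, standing; origin at the centre of its underside.
- orange_jar: Orange screw-cap jar, 57 mm across, 96 mm high, standing; origin at the centre of its underside.
- shaft: The same plain shaft as a body; origin and axes as point shaft_mid.
- carton: Small off-white cardboard carton, 39 x 50 x 62 mm high, standing; origin at the centre of its underside.

How it is judged:
By the outcome, as a careful person would: the job done as asked, in the order asked, and still so for the second after the job is handed in, with the robot touching nothing.
It also fails if it takes over 72 s, if anything falls off the work surface, if the arm or the gripper's body presses on something with over 40 N, if the wrist force passes 120 N, or if a joint passes its speed limit or range.

### The arm

A 6-joint arm with a two-finger parallel gripper is mounted at the origin on a cart in front of the work surface, level with it; the furniture and walls round the work are solid. World frame = base frame: x ahead of the robot, y to its left, z up, the work surface at z = 0. Lengths are in mm, angles in rad, forces in N, time in s.
With the tool pointing down it reaches from about 350 to 975 mm from the base axis. Payload 7.1 kg.
Tool frame: the origin (TCP) lies on the front face of the gripper's body, between the roots of the fingers; the fingertips stand 80 mm ahead of it and the grasp point (between the pads) lies 61 mm ahead of it (ctrl.tcp_to_grasp is the distance from the TCP to the grasp point, in mm); z points along the fingers, y is the direction in which the jaws open and shut (so a half turn about z gives the same grasp; the last joint's range is limited). The gripper opens to 88 mm and grips with 3 to 60 N. Pads are 20 mm wide; open, the fingers measure 115 mm over their backs; the gripper's body (75 mm by 178 mm) begins 61 mm behind the grasp point.
Start: joints at [-1.351, 0.423, 1.63, -0, 1.089, -0.019], TCP at [147.855, -607.243, 302.675] pointing down, gripper open.
Joint ranges: [-3, 3], [-0.9, 2.11], [0.09, 2.58], [-1.31, 4.45], [0.11, 2.69], [-2.54, 2.54]. Speed limits (rad/s): [2.39, 2.39, 3.01, 3.14, 3.14, 3.14].

### API

Orientations are given as a rotation vector (axis times angle).
In Python, from workcell import telemetry, get_image, ctrl gives the robot as it stands.
- The arm moves only by the tool send_rows, never from a script. Its argument "rows" is a list of rows, each a list of 5 numbers: the shift along the tool's x, y, z in m, then the turn about the tool's z in rad, then the opening, from -1 (shut) to 1 (fully open). A call has 1 to 5 rows; each row shifts and turns the commanded pose from where the row before left it, along the tool's axes as they then stand; what a row does not reach is not made up. A row lasts 1/10 s, in which the tool goes at most 50 mm and 8.59 degrees, less where a joint would pass 70% of its speed; a pose out of reach is approached as far as the arm can. A call with a gripper value outside its range is refused whole. The fingers move at their own pace and stop on an object; the grip force is fixed at half the most. Time passes only in rows, so rows that do not move let the fingers close. It gives the time, the measured TCP pose, the force and the opening at its end, in the units of the state.
- telemetry.get_obs(): the state, without advancing time (a new reading comes with each control period).
- get_image(name): name is "side" or "top" or "wrist"; returns a dict with "color" (400x640x3 uint8, blue, green, red), "z_map" (400x640 float32, mm along the optical axis (not along the pixel's ray), 0 where there is no reading), "camera_matrix" (3x3 intrinsics, pixels), "k1" (the pictures are not rectified: a ray, as slopes to the right and down, at radius r is drawn at 1 + k1 r^2 times it, then the intrinsics apply), "rvec" (rotation vector, rad) and "tvec" (3), from world to camera coordinates, as OpenCV has them. Camera axes: x right, y down, z forward; pixel columns grow to the right and rows downward; lengths in mm; the calibration is good to about 2 mm. A picture is of the moment at which its call begins.
- ctrl.close_job(): hands the job in, once; it reports no verdict.
The state is a dict: "t": time; "qpos": joint angles; "qvel": joint speeds; "joint_torque": joint torques, N m; "ee_pos": TCP position; "orientation": TCP orientation; "ft_force": force on the tool from outside, world axes, zero at the start; "moment": the same for the moment, N m; "width": finger opening in mm.
Only numpy, scipy, OpenCV 4.12 (cv2) and the standard library are available. Lean on these libraries where they do the work, as an engineer would, in place of code of your own. Each camera call takes 0.05 s, during which the arm holds its last target.

## Working session

There is one attempt and no reset: what is moved stays moved. The work goes in short steps, Python scripts to look and compute and a tool call to move; the robot and the scene stay as the last step left them, time stands still between calls to the robot, and variables do not carry over. Pictures are saved under pics/ and viewed, and the job is handed in when it is done.

Besides the shell and the picture viewer there is one more tool, called in YAML: its name, and indented under it one key for each argument. send_rows: Moves the arm, as the interface text tells. Its arguments: {"type":"object","properties":{"rows":{"type":"array"}},"required":["rows"]}

```bash
mkdir -p pics; ls
cat > h.py <<'E'
import numpy as np, cv2, pickle
from scipy.spatial.transform import Rotation as R
def grab(name,tag):
    from workcell import get_image
    d=get_image(name); cv2.imwrite(f'pics/{tag}.png',d['color']); pickle.dump(d,open(f'pics/{tag}.pkl','wb')); return d
def load(tag): return pickle.load(open(f'pics/{tag}.pkl','rb'))
def ray(d,u,v):
    K=d['camera_matrix']; x=(u-K[0,2])/K[0,0]; y=(v-K[1,2])/K[1,1]
    rd=np.hypot(x,y); r=rd
    for _ in range(20): r=rd/(1+d['k1']*r*r)
    s=r/rd if rd>0 else 1
    return np.array([x*s,y*s,1.])
def cam(d):
    Rm=R.from_rotvec(np.ravel(d['rvec'])).as_matrix(); return Rm,np.ravel(d['tvec'])
def px(d,u,v,z=None):
    z=d['z_map'][int(round(v)),int(round(u))] if z is None else z
    Rm,t=cam(d); return Rm.T@(ray(d,u,v)*z-t)
def pxz(d,u,v,h):
    Rm,t=cam(d); o=-Rm.T@t; w=Rm.T@ray(d,u,v); return o+w*(h-o[2])/w[2]
def proj(d,p):
    Rm,t=cam(d); c=Rm@np.asarray(p,float)+t; x,y=c[0]/c[2],c[1]/c[2]; f=1+d['k1']*(x*x+y*y)
    K=d['camera_matrix']; return np.array([K[0,0]*x*f+K[0,2],K[1,1]*y*f+K[1,2]])
def cloud(d):
    Rm,t=cam(d);K=d['camera_matrix'];H,W=d['z_map'].shape
    u,v=np.meshgrid(np.arange(W),np.arange(H)); x=(u-K[0,2])/K[0,0]; y=(v-K[1,2])/K[1,1]
    rd=np.hypot(x,y); r=rd.copy()
    for _ in range(20): r=rd/(1+d['k1']*r*r)
    s=np.where(rd>0,r/np.maximum(rd,1e-9),1); z=d['z_map']
    P=np.stack([x*s*z,y*s*z,z],-1); P=(P-t)@Rm; P[z<=0]=np.nan; return P
E
python3 - <<'E'
from h import *
from workcell import telemetry
print(telemetry.get_obs())
for n in ['side','top','wrist']:
    d=grab(n,n+'0'); Rm,t=cam(d); print(n,-Rm.T@t,Rm[2],d['k1'])
E
```

```text
pics
{'t': 0.0, 'qpos': array([-1.35099651e+00,  4.23858876e-01,  1.63067848e+00, -1.45806641e-05,
        1.08855738e+00, -1.90135141e-02]), 'qvel': array([ 0.00059787,  0.00048282, -0.0002803 ,  0.00381753, -0.00037384,
       -0.00253921]), 'joint_torque': array([-5.84689697e-04, -5.44613421e+01, -2.73667270e+01,  6.45338511e-02,
        2.29250657e-02, -1.34629026e-04]), 'ee_pos': array([ 147.76572066, -606.847776  ,  301.8948551 ]), 'orientation': array([-3.11773905e+00, -3.74068999e-01,  2.56534880e-04]), 'ft_force': array([-0.74712057,  0.55252417, -0.18554983]), 'moment': array([-0.00144887, -0.00591327, -0.05622225]), 'width': 87.98841169039581}
side [160.33237548 802.11100822 631.86696444] [ 0.34917653 -0.77872903 -0.52120711] -0.003457167493020436
top [ 342.7617828   -21.87910588 1070.94694062] [ 0.21388094 -0.01646022 -0.97672105] 0.04132483776996462
wrist [ 213.46473976 -592.34438901  384.2313396 ] [-0.24005361 -0.0564871  -0.96911479] -0.014980452456616625
```

View pics/top0.png

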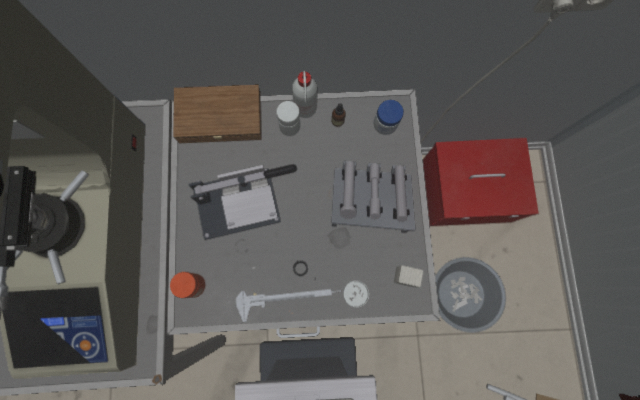

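View pics/side0.png

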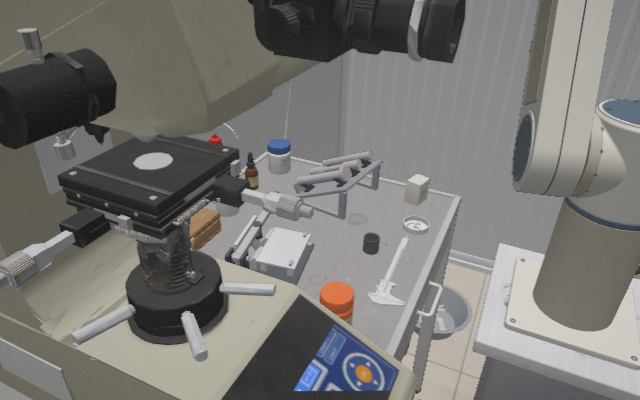

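Run:
```python
from h import *
d=load('top0'); im=d['color']
cv2.imwrite('pics/c1.png',cv2.resize(im[150:250,180:310],None,fx=6,fy=6,interpolation=cv2.INTER_CUBIC))
cv2.imwrite('pics/c2.png',cv2.resize(im[150:240,320:430],None,fx=7,fy=6.6,interpolation=cv2.INTER_CUBIC))
P=cloud(d)
for u,v in [(240,210),(250,215),(350,190),(375,190),(400,190),(300,250),(183,285),(410,275),(288,112),(20,180),(60,230),(100,330)]: print(u,v,P[v,u].round(1))
```

```text
240 210 [542.4 134.3  39.3]
250 215 [530.1 111.5  34. ]
350 190 [ 565.2 -124.4   98.6]
375 190 [ 565.6 -183.4   84.9]
400 190 [ 562.5 -240.4   86.6]
300 250 [444.3  -3.6   1. ]
183 285 [372.7 249.8  96.7]
410 275 [ 370.8 -250.8   58.9]
288 112 [758.8   9.  102.6]
20 180 [534.  410.8 407. ]
60 230 [479.5 431.5 253.1]
100 330 [293.4 390.1 162.2]
```

View pics/c1.png

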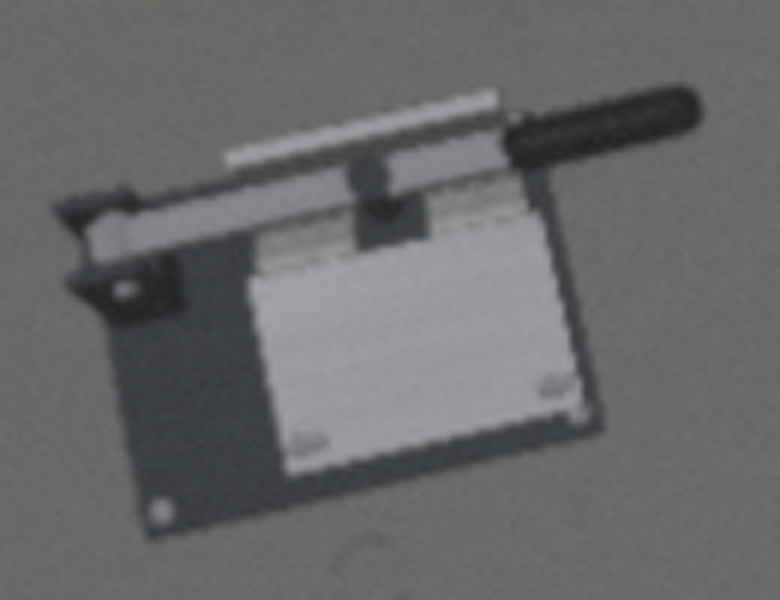

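View pics/c2.png

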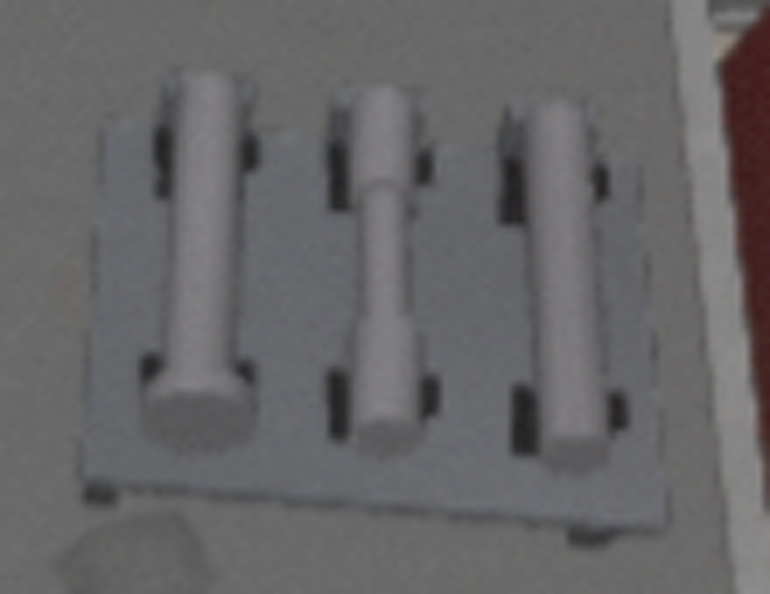

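```bash
cat > fit.py <<'E'
from h import *
from scipy.optimize import least_squares
d=load('top0')
C=lambda c:((c[0]+.5)/6-.5+180,(c[1]+.5)/6-.5+150)
pts=[((150,538),(-105,125,8)),((603,428),(-105,-65,8)),((288,475),(-98,60,34.5)),((582,412),(-98,-60,34.5)),((250,278),(-17,60,38)),((543,215),(-17,-60,38)),((228,160),(25.5,55,64)),((497,97),(25.5,-55,64))]
def W(p,x):
    c,s=np.cos(p[2]),np.sin(p[2]); return np.array([p[0]+c*x[0]-s*x[1],p[1]+s*x[0]+c*x[1],x[2]])
f=lambda p:np.concatenate([proj(d,W(p,x))-C(c) for c,x in pts])
r=least_squares(f,[580,140,.2]); print('fixture',r.x); print(r.fun.reshape(-1,2).round(2))
P=cloud(d)
# lever: depth along the lever & handle
for c in [(110,240),(300,195),(440,160),(560,140),(620,122),(690,105)]:
    u,v=[int(round(a)) for a in C(c)]; q=P[v,u]; e=q[:2]-r.x[:2]; cc,ss=np.cos(r.x[2]),np.sin(r.x[2]); print(c,q.round(1),'fix',(cc*e[0]+ss*e[1]).round(1),(-ss*e[0]+cc*e[1]).round(1),q[2].round(1))
# deck height check
for c in [(400,400),(350,300),(500,280)]:
    u,v=[int(round(a)) for a in C(c)]; print(P[v,u].round(1))
# shaft: fit by axis
D=lambda c:((c[0]+.5)/7-.5+320,(c[1]+.5)/6.6-.5+150)
a=np.radians(26)
for nm,lo,hi,y in [('shaft',(558,97),(573,440),-60)]:
    lp,hp=D(lo),D(hi)
    print(nm,'low',P[int(round(lp[1]+2)),int(round(lp[0]))].round(1),'high',P[int(round(hp[1]-2)),int(round(hp[0]))].round(1))
def ax(p,s,r=0): # s along axis downslope, r up
    X=np.array([s*np.cos(a)+r*np.sin(a),0,-s*np.sin(a)+r*np.cos(a)])
    c,sn=np.cos(p[2]),np.sin(p[2]); return np.array([p[0]+c*X[0],p[1]+sn*X[0],75+X[2]])
# top edge of low end: s=75,r=12 ; top edge of high end s=-75,r=12 approx (573,435) ; bottom of high face (573,467)
g=lambda p:np.concatenate([proj(d,ax(p,75,12))-D((558,97)),proj(d,ax(p,-75,12))-D((573,437)),proj(d,ax(p,-75,-12))-D((573,468))])
r2=least_squares(g,[560,-240,0.]); print('shaft',r2.x,r2.fun.round(2))
q=P[165:222,392:410].reshape(-1,3)
q=q[(q[:,2]>60)]
print(np.nanmin(q,0),np.nanmax(q,0))
E
python3 fit.py
```

```text
fixture [6.06428948e+02 1.23782452e+02 1.84170287e-01]
[[-1.06  0.25]
 [ 0.51  0.6 ]
 [ 0.01  0.2 ]
 [ 0.61 -0.83]
 [-0.38  0.17]
 [-0.18 -0.46]
 [-0.19 -0.12]
 [ 0.69  0.15]]
(110, 240) [585.5 223.2  82.1] fix -2.4 101.6 82.1
(300, 195) [600.5 149.6  84. ] fix -1.1 26.4 84.0
(440, 160) [613.   96.7  81.7] fix 1.5 -27.8 81.7
(560, 140) [616.8  49.8  86.4] fix -3.4 -74.6 86.4
(620, 122) [622.   26.3  89.4] fix -2.5 -98.7 89.4
(690, 105) [628.4  -1.7  87.9] fix -1.4 -127.4 87.9
[527.7 120.7  36.3]
[566.5 138.4  41.3]
[573.6  78.7  40.7]
shaft low [ 628.6 -250.4   55.1] high [ 501.3 -230.5  118.8]
shaft [ 5.60783500e+02 -2.41984327e+02 -1.33026120e-01] [-0.11  0.27  1.13 -0.91 -1.05  0.67]
[ 488.97769865 -264.3846969    60.03578811] [ 624.55162829 -215.96830743  120.83194715]
```

```bash
cat > plan.py <<'E'
import sys
from h import *
from workcell import telemetry
FX=[606.4,123.8,.184]
def yaw_of(o): 
    x=R.from_rotvec(o['orientation']).as_matrix()[:,0]; return np.arctan2(x[1],x[0])
def fix2w(x,y,F=FX):
    c,s=np.cos(F[2]),np.sin(F[2]); return np.array([F[0]+c*x-s*y,F[1]+s*x+c*y])
def w2fix(x,y,F=FX):
    c,s=np.cos(F[2]),np.sin(F[2]); ex,ey=x-F[0],y-F[1]; return np.array([c*ex+s*ey,-s*ex+c*ey])
def plan(x,y,z,yaw=None,step=45,maxr=.14,n=None):
    o=telemetry.get_obs(); p=o['ee_pos']; th=yaw_of(o)
    dy=0 if yaw is None else yaw-th
    D=np.array([x,y,z])-p
    if n is None: n=int(max(np.ceil(np.linalg.norm(D)/step),np.ceil(abs(dy)/maxr),1))
    print('from',p.round(1),'yaw',round(th,3),'D',D.round(1),'n',n,'q',o['qpos'].round(2),'f',o['ft_force'].round(1),'w',round(o['width'],1),'t',round(o['t'],2))
    rows=[]
    for i in range(n):
        t=th+dy*i/n; c,s=np.cos(t),np.sin(t); d=D/n
        rows.append([round((c*d[0]+s*d[1])/1e3,4),round((s*d[0]-c*d[1])/1e3,4),round(-d[2]/1e3,4),round(-dy/n,3)])
    for i in range(0,n,5): print(rows[i:i+5])
def st():
    o=telemetry.get_obs(); print('p',o['ee_pos'].round(1),'fix',w2fix(*o['ee_pos'][:2]).round(1),'yaw',round(yaw_of(o),3),'f',o['ft_force'].round(1),'m',o['moment'].round(2),'w',round(o['width'],1),'t',round(o['t'],2),'q6',o['qpos'][5].round(2))
E
python3 -c "
from plan import *
plan(560,20,290,1.755)"
```

```text
from [ 147.8 -606.9  302.1] yaw 0.239 D [412.2 626.9 -12.1] n 17 q [-1.35  0.42  1.63  0.    1.09 -0.02] f [-0.4 -0.5  0.5] w 87.6 t 0.15
[[np.float64(0.0323), np.float64(-0.0301), np.float64(0.0007), np.float64(-0.089)], [np.float64(0.0348), np.float64(-0.0271), np.float64(0.0007), np.float64(-0.089)], [np.float64(0.0371), np.float64(-0.0239), np.float64(0.0007), np.float64(-0.089)], [np.float64(0.0391), np.float64(-0.0205), np.float64(0.0007), np.float64(-0.089)], [np.float64(0.0408), np.float64(-0.0169), np.float64(0.0007), np.float64(-0.089)]]
[[np.float64(0.0421), np.float64(-0.0132), np.float64(0.0007), np.float64(-0.089)], [np.float64(0.0431), np.float64(-0.0094), np.float64(0.0007), np.float64(-0.089)], [np.float64(0.0438), np.float64(-0.0055), np.float64(0.0007), np.float64(-0.089)], [np.float64(0.0441), np.float64(-0.0016), np.float64(0.0007), np.float64(-0.089)], [np.float64(0.0441), np.float64(0.0023), np.float64(0.0007), np.float64(-0.089)]]
[[np.float64(0.0437), np.float64(0.0062), np.float64(0.0007), np.float64(-0.089)], [np.float64(0.043), np.float64(0.0101), np.float64(0.0007), np.float64(-0.089)], [np.float64(0.0419), np.float64(0.0139), np.float64(0.0007), np.float64(-0.089)], [np.float64(0.0405), np.float64(0.0176), np.float64(0.0007), np.float64(-0.089)], [np.float64(0.0388), np.float64(0.0211), np.float64(0.0007), np.float64(-0.089)]]
[[np.float64(0.0367), np.float64(0.0245), np.float64(0.0007), np.float64(-0.089)], [np.float64(0.0344), np.float64(0.0276), np.float64(0.0007), np.float64(-0.089)]]
```

send_rows:
  rows:
    - [0.032,-0.03,0.001,-0.09,1]
    - [0.035,-0.027,0.001,-0.09,1]
    - [0.037,-0.024,0.001,-0.09,1]
    - [0.039,-0.02,0.001,-0.09,1]
    - [0.041,-0.017,0.001,-0.09,1]

```text
t: 0.65
ee_pos: [269.5, -421.5, 297.5]
orientation: [-2.955, -1.065, -0.0]
ft_force: [0.3, -1.2, 0.1]
width: 87.9
```

send_rows:
  rows:
    - [0.042,-0.013,0.001,-0.09,1]
    - [0.043,-0.009,0.001,-0.09,1]
    - [0.044,-0.005,0.001,-0.09,1]
    - [0.044,-0.002,0.001,-0.09,1]
    - [0.044,0.002,0.001,-0.09,1]

```text
t: 1.15
ee_pos: [389.9, -237.0, 292.7]
orientation: [2.643, 1.698, 0.0]
ft_force: [0.1, 0.1, 0.3]
width: 87.8
```

send_rows:
  rows:
    - [0.044,0.006,0.001,-0.09,0.5]
    - [0.043,0.01,0.001,-0.09,0.2]
    - [0.042,0.014,0.001,-0.09,0]
    - [0.04,0.018,0.001,-0.09,0]
    - [0.039,0.021,0.001,-0.09,0]

```text
t: 1.65
ee_pos: [509.7, -51.1, 287.6]
orientation: [2.197, 2.246, -0.0]
ft_force: [-0.1, -0.7, 0.1]
width: 51.2
```

send_rows:
  rows:
    - [0.037,0.024,0.001,-0.09,0]
    - [0.034,0.028,0.001,-0.09,0]

```text
t: 1.85
ee_pos: [557.0, 23.2, 285.5]
orientation: [-1.986, -2.434, 0.0]
ft_force: [-0.6, -1.3, -0.7]
width: 43.9
```

```bash
sed -i 's/for i in range(0,n,5): print(rows\[i:i+5\])/for i in range(0,n,5): print([[float(v) for v in r] for r in rows[i:i+5]])/' plan.py; python3 -c "
from plan import *
st(); d=grab('wrist','w1'); cv2.imwrite('pics/w1.png',cv2.resize(d['color'],(800,500)))"
```

```text
p [557.   23.2 285.5] fix [-67.  -89.9] yaw 1.773 f [-0.6 -1.3 -0.7] m [-0.08 -0.14  0.02] w 43.9 t 1.85 q6 -0.18
```

View pics/w1.png

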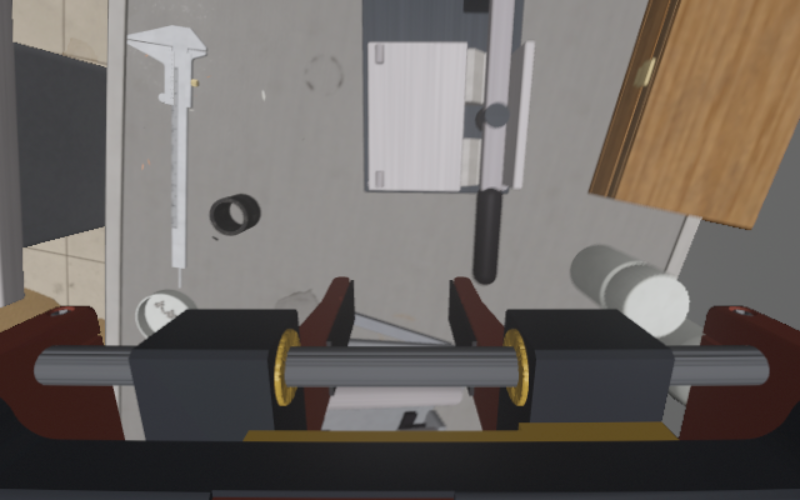

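```bash
cat > fit2.py <<'E'
from plan import *
from scipy.optimize import least_squares
d=load('w1'); k=1.25
pts=[((368,190),(-98,-60,34.5)),((461,191),(-17,-60,38)),((368,41),(-98,60,34.5)),((466,43),(-17,60,38)),((516.5,188),(25.5,-55,64)),((531,41),(25.5,55,64))]
def W(p,x): return np.array([*fix2w(x[0],x[1],p),x[2]])
f=lambda p:np.concatenate([proj(d,W(p,x))-((c[0]+.5)/k-.5,(c[1]+.5)/k-.5) for c,x in pts])
r=least_squares(f,[606,124,.18]); print(r.x); print(r.fun.reshape(-1,2).round(2))
F=r.x
P=cloud(d)
for c in [(500,30),(490,160),(487,215),(486,240),(485,262),(485,278)]:
    q=P[int(c[1]/k),int(c[0]/k)]; print(c,q.round(1),w2fix(q[0],q[1],F).round(1))
for h in [78,80,84]:
  for c in [(487,200),(485,284)]:
    q=pxz(d,c[0]/k,c[1]/k,h); print(h,c,q.round(1),w2fix(q[0],q[1],F).round(1))
E
python3 fit2.py
```

```text
[6.07123799e+02 1.26383795e+02 1.87839664e-01]
[[ 0.21 -0.2 ]
 [-0.89  0.33]
 [-0.67  0.37]
 [ 1.17 -0.95]
 [ 0.72  1.11]
 [-0.54 -0.46]]
(500, 30) [595.3 182.1  79.9] [-1.2 56.9]
(490, 160) [610.6  94.7  81.8] [ -2.5 -31.8]
(487, 215) [617.4  54.2  85.7] [ -3.3 -72.9]
(486, 240) [621.4  35.   86. ] [ -3.  -92.5]
(485, 262) [625.4  18.6  87.3] [  -2.1 -109.3]
(485, 278) [628.8   5.6  87.6] [  -1.3 -122.7]
78 (487, 200) [617.   64.8  78. ] [ -1.8 -62.3]
78 (485, 284) [633.1  -2.7  78. ] [   1.5 -131.6]
80 (487, 200) [616.5  65.   80. ] [ -2.2 -62.1]
80 (485, 284) [632.5  -2.   80. ] [   1.  -130.9]
84 (487, 200) [615.5  65.3  84. ] [ -3.2 -61.6]
84 (485, 284) [631.3  -0.8  84. ] [  -0.  -129.5]
```

```bash
sed -i 's/^FX=.*/FX=[606.8,125.0,.186]/' plan.py; python3 -c "
from plan import *
x,y=fix2w(0,-104)
plan(x,y,190,1.757);plan(x,y,138,1.757)"
```

```text
from [560.4  27.4 285.8] yaw 1.779 D [ 65.6  -4.6 -95.8] n 3 q [ 0.03  0.35  1.79  0.    1.   -0.18] f [3.1 3.2 1.5] w 43.9 t 1.9
[[-0.006, 0.0211, 0.0319, 0.007], [-0.0059, 0.0211, 0.0319, 0.007], [-0.0057, 0.0212, 0.0319, 0.007]]
from [560.4  27.4 285.8] yaw 1.779 D [  65.6   -4.6 -147.8] n 4 q [ 0.03  0.35  1.79  0.    1.   -0.18] f [3.1 3.2 1.5] w 43.9 t 1.9
[[-0.0045, 0.0158, 0.0369, 0.006], [-0.0044, 0.0158, 0.0369, 0.006], [-0.0043, 0.0159, 0.0369, 0.006], [-0.0043, 0.0159, 0.0369, 0.006]]
```

send_rows:
  rows:
    - [-0.006,0.021,0.032,0.007,0]
    - [-0.006,0.021,0.032,0.007,0]
    - [-0.006,0.021,0.032,0.007,0]
    - [0,0,0,0,0]

```text
t: 2.3
ee_pos: [621.2, 15.5, 184.9]
orientation: [-2.014, -2.405, 0.007]
ft_force: [-1.4, -0.3, -0.2]
width: 43.8
```

```bash
python3 -c "
from plan import *
st(); d=grab('wrist','w2'); cv2.imwrite('pics/w2.png',cv2.resize(d['color'],(800,500)))
x,y=fix2w(0,-104)
plan(x,y,138,1.757)"
```

```text
p [621.2  15.5 184.9] fix [  -6.1 -110.3] yaw 1.748 f [-1.4 -0.3 -0.2] m [-0.04 -0.07 -0.01] w 43.8 t 2.3 q6 -0.17
from [620.9  15.6 187.1] yaw 1.748 D [  5.2   7.2 -49.1] n 2 q [ 0.01  0.56  1.71  0.    0.88 -0.17] f [ 0.8 -0.2 -0.6] w 44.3 t 2.35
[[0.0031, 0.0032, 0.0246, -0.005], [0.0031, 0.0032, 0.0246, -0.005]]
```

View pics/w2.png

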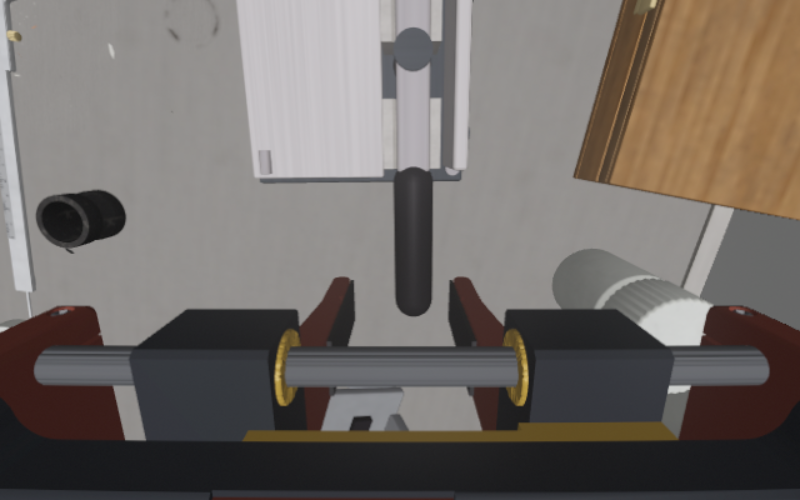

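send_rows:
  rows:
    - [0.003,0.003,0.025,-0.005,0]
    - [0.003,0.003,0.024,-0.005,0]
    - [0,0,0,0,0]

```text
t: 2.65
ee_pos: [624.8, 22.9, 139.8]
orientation: [-2.002, -2.418, 0.003]
ft_force: [0.2, 0.1, 0.6]
width: 43.9
```

```bash
python3 -c "
from plan import *
st(); d=grab('wrist','w3'); cv2.imwrite('pics/w3.png',cv2.resize(d['color'],(800,500)));st()"
```

```text
p [624.8  22.9 139.8] fix [  -1.2 -103.7] yaw 1.758 f [0.2 0.1 0.6] m [-0.03 -0.08 -0.03] w 43.9 t 2.65 q6 -0.17
p [625.6  22.7 141.2] fix [  -0.4 -104. ] yaw 1.758 f [ 0.4 -0.8  0.1] m [-0.04 -0.09 -0.01] w 43.8 t 2.7 q6 -0.17
```

View pics/w3.png

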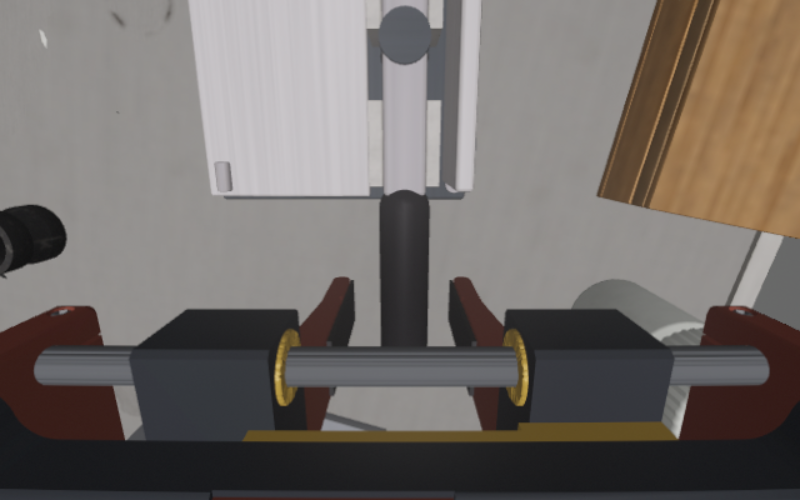

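send_rows:
  rows:
    - [0,0,0,0,-1]
    - [0,0,0,0,-1]
    - [0,0,0,0,-1]
    - [0,0,0,0,-1]

```text
t: 3.1
ee_pos: [626.0, 22.3, 141.5]
orientation: [-2.004, -2.419, 0.002]
ft_force: [-4.3, -1.8, 3.9]
width: 19.3
```

```bash
python3 -c "
from plan import *
st()
# arc: start angle .03, grip d=204
d=204; a0=.03
def P(a): return 100-d*np.cos(a), 72.3+d*np.sin(a)
A=np.linspace(a0,1.06,7*3-2)
prev=P(a0); out=[]
for a in A[1:]:
    q=P(a); out.append([round((q[0]-prev[0])/1e3,4),0,round(-(q[1]-prev[1])/1e3,4)]); prev=q
print(np.round(A,2)); 
for i in range(0,len(out),5): print(out[i:i+5])"
```

```text
p [626.   22.3 141.5] fix [  -0.2 -104.4] yaw 1.758 f [-4.3 -1.8  3.9] m [-0.32  0.63 -0.  ] w 19.3 t 3.1 q6 -0.17
[0.03 0.09 0.14 0.2  0.26 0.32 0.37 0.43 0.49 0.55 0.6  0.66 0.72 0.77
 0.83 0.89 0.95 1.   1.06]
[[np.float64(0.0007), 0, np.float64(-0.0117)], [np.float64(0.0013), 0, np.float64(-0.0116)], [np.float64(0.002), 0, np.float64(-0.0115)], [np.float64(0.0027), 0, np.float64(-0.0114)], [np.float64(0.0033), 0, np.float64(-0.0112)]]
[[np.float64(0.0039), 0, np.float64(-0.011)], [np.float64(0.0046), 0, np.float64(-0.0107)], [np.float64(0.0052), 0, np.float64(-0.0105)], [np.float64(0.0058), 0, np.float64(-0.0101)], [np.float64(0.0063), 0, np.float64(-0.0098)]]
[[np.float64(0.0069), 0, np.float64(-0.0094)], [np.float64(0.0074), 0, np.float64(-0.009)], [np.float64(0.0079), 0, np.float64(-0.0086)], [np.float64(0.0084), 0, np.float64(-0.0081)], [np.float64(0.0088), 0, np.float64(-0.0076)]]
[[np.float64(0.0093), 0, np.float64(-0.0071)], [np.float64(0.0097), 0, np.float64(-0.0066)], [np.float64(0.01), 0, np.float64(-0.006)]]
```

send_rows:
  rows:
    - [0.0007,0,-0.0117,0,-1]
    - [0.0013,0,-0.0116,0,-1]
    - [0.002,0,-0.0115,0,-1]
    - [0.0027,0,-0.0114,0,-1]
    - [0.0033,0,-0.0112,0,-1]

```text
t: 3.6
ee_pos: [624.0, 32.8, 198.8]
orientation: [-2.004, -2.418, 0.002]
ft_force: [-2.9, -0.3, -7.8]
width: 19.5
```

```bash
python3 -c "
from plan import *
st()"
```

```text
p [624.   32.8 198.8] fix [ -0.2 -93.8] yaw 1.758 f [-2.9 -0.3 -7.8] m [-0.2   0.21  0.  ] w 19.5 t 3.6 q6 -0.15
```

Moving with a small drag force; continue along the arc.

send_rows:
  rows:
    - [0.0039,0,-0.011,0,-1]
    - [0.0046,0,-0.0107,0,-1]
    - [0.0052,0,-0.0105,0,-1]
    - [0.0058,0,-0.0101,0,-1]
    - [0.0063,0,-0.0098,0,-1]

```text
t: 4.1
ee_pos: [619.2, 58.1, 250.7]
orientation: [-2.004, -2.419, 0.002]
ft_force: [-4.9, -1.7, -8.3]
width: 19.5
```

send_rows:
  rows:
    - [0.0069,0,-0.0094,0,-1]
    - [0.0074,0,-0.009,0,-1]
    - [0.0079,0,-0.0086,0,-1]
    - [0.0084,0,-0.0081,0,-1]
    - [0.0088,0,-0.0076,0,-1]

```text
t: 4.6
ee_pos: [611.9, 96.6, 293.4]
orientation: [-2.004, -2.419, 0.003]
ft_force: [-4.2, -3.7, -7.3]
width: 19.5
```

send_rows:
  rows:
    - [0.0093,0,-0.0071,0,-1]
    - [0.0097,0,-0.0066,0,-1]
    - [0.008,0,-0.0048,0,-1]
    - [0,0,0,0,-1]

```text
t: 5.0
ee_pos: [606.8, 123.9, 313.0]
orientation: [-2.003, -2.419, 0.001]
ft_force: [-9.0, -1.3, 1.2]
width: 19.1
```

```bash
python3 -c "
from plan import *
st(); grab('side','s1')"
```

```text
p [606.8 123.9 313. ] fix [-0.2 -1.1] yaw 1.759 f [-9.  -1.3  1.2] m [-0.47  1.46 -0.03] w 19.1 t 5.0 q6 -0.01
```

View pics/s1.png

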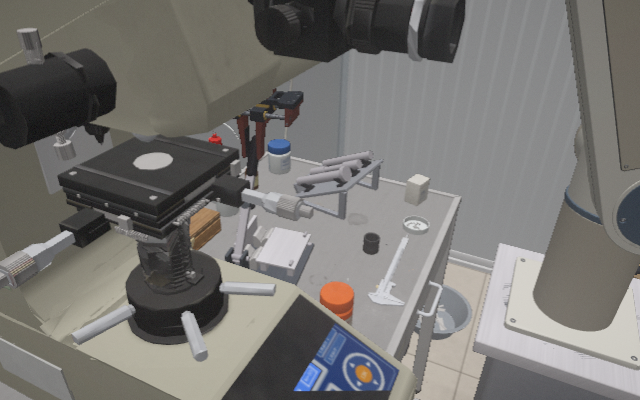

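send_rows:
  rows:
    - [0,0,0,0,0]
    - [0,0,0,0,0]
    - [0,0,0,0,0]

```text
t: 5.35
ee_pos: [608.7, 123.6, 313.0]
orientation: [2.003, 2.417, 0.005]
ft_force: [0.8, -0.0, -0.8]
width: 39.7
```

send_rows:
  rows:
    - [-0.01,0,-0.018,0,0]
    - [-0.015,0,-0.026,0,0]
    - [-0.016,0,-0.026,0,0]

```text
t: 5.65
ee_pos: [615.7, 82.7, 382.6]
orientation: [2.003, 2.419, 0.002]
ft_force: [1.0, -0.5, -0.4]
width: 44.2
```

```bash
python3 -c "
from plan import *
st()
plan(530,-235,330,-.14)"
```

```text
p [615.7  82.7 382.6] fix [  0.9 -43.2] yaw 1.758 f [ 1.  -0.5 -0.4] m [-0.02 -0.15  0.03] w 44.2 t 5.65 q6 -0.07
from [615.7  82.7 382.6] yaw 1.758 D [ -85.7 -317.7  -52.6] n 14 q [ 0.11  0.34  1.56  0.    1.24 -0.07] f [ 1.  -0.5 -0.4] w 44.2 t 5.65
[[-0.0212, -0.0102, 0.0038, 0.136], [-0.0223, -0.0073, 0.0038, 0.136], [-0.0231, -0.0042, 0.0038, 0.136], [-0.0235, -0.001, 0.0038, 0.136], [-0.0234, 0.0021, 0.0038, 0.136]]
[[-0.0229, 0.0053, 0.0038, 0.136], [-0.022, 0.0083, 0.0038, 0.136], [-0.0206, 0.0112, 0.0038, 0.136], [-0.0189, 0.0139, 0.0038, 0.136], [-0.0169, 0.0164, 0.0038, 0.136]]
[[-0.0145, 0.0185, 0.0038, 0.136], [-0.0119, 0.0203, 0.0038, 0.136], [-0.009, 0.0217, 0.0038, 0.136], [-0.006, 0.0227, 0.0038, 0.136]]
```

```bash
python3 -c "
from plan import *
plan(480,-232,300,-.14)"
```

```text
from [615.7  82.7 382.6] yaw 1.758 D [-135.7 -314.7  -82.6] n 14 q [ 0.11  0.34  1.56  0.    1.24 -0.07] f [ 1.  -0.5 -0.4] w 44.2 t 5.65
[[-0.0203, -0.0137, 0.0059, 0.136], [-0.0219, -0.0108, 0.0059, 0.136], [-0.0232, -0.0078, 0.0059, 0.136], [-0.024, -0.0046, 0.0059, 0.136], [-0.0244, -0.0013, 0.0059, 0.136]]
[[-0.0244, 0.002, 0.0059, 0.136], [-0.0239, 0.0053, 0.0059, 0.136], [-0.023, 0.0085, 0.0059, 0.136], [-0.0216, 0.0115, 0.0059, 0.136], [-0.0198, 0.0143, 0.0059, 0.136]]
[[-0.0177, 0.0169, 0.0059, 0.136], [-0.0153, 0.0191, 0.0059, 0.136], [-0.0125, 0.021, 0.0059, 0.136], [-0.0096, 0.0225, 0.0059, 0.136]]
```

send_rows:
  rows:
    - [-0.02,-0.014,0.006,0.136,0]
    - [-0.022,-0.011,0.006,0.136,0]
    - [-0.023,-0.008,0.006,0.136,0]
    - [-0.024,-0.005,0.006,0.136,0]
    - [-0.024,-0.001,0.006,0.136,0]

```text
t: 6.15
ee_pos: [566.1, -29.5, 352.0]
orientation: [2.7, 1.604, 0.003]
ft_force: [-0.7, -0.0, 0.5]
width: 44.0
```

send_rows:
  rows:
    - [-0.024,0.002,0.006,0.136,0]
    - [-0.024,0.005,0.006,0.136,0]
    - [-0.023,0.008,0.006,0.136,0]
    - [-0.022,0.012,0.006,0.136,0]
    - [-0.02,0.014,0.006,0.136,0]

```text
t: 6.65
ee_pos: [516.5, -141.6, 322.0]
orientation: [3.08, 0.612, 0.004]
ft_force: [0.2, -0.7, -0.6]
width: 43.6
```

send_rows:
  rows:
    - [-0.018,0.017,0.006,0.136,0]
    - [-0.015,0.019,0.006,0.136,0]
    - [-0.012,0.021,0.006,0.136,0]
    - [-0.01,0.022,0.006,0.136,0]
    - [0,0,0,0,0]

```text
t: 7.15
ee_pos: [476.6, -231.6, 297.4]
orientation: [3.132, -0.237, 0.001]
ft_force: [0.1, 0.7, 0.4]
width: 44.1
```

```bash
python3 -c "
from plan import *
st(); d=grab('wrist','w4');grab('top','t4'); d=grab('wrist','w5'); cv2.imwrite('pics/w5.png',cv2.resize(d['color'],(800,500)));st()"
```

```text
p [ 476.6 -231.6  297.4] fix [-193.9 -326.4] yaw -0.151 f [0.1 0.7 0.4] m [ 0.08 -0.   -0.02] w 44.1 t 7.15 q6 1.25
p [ 477.7 -229.6  298. ] fix [-192.4 -324.6] yaw -0.144 f [-0.4  0.1  0.7] m [ 0.08  0.02 -0.01] w 43.8 t 7.3 q6 1.24
```

View pics/w5.png

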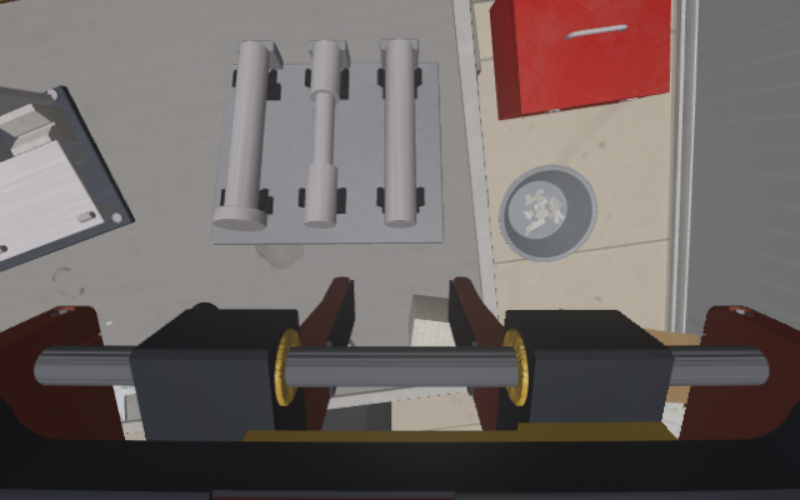

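View pics/t4.png

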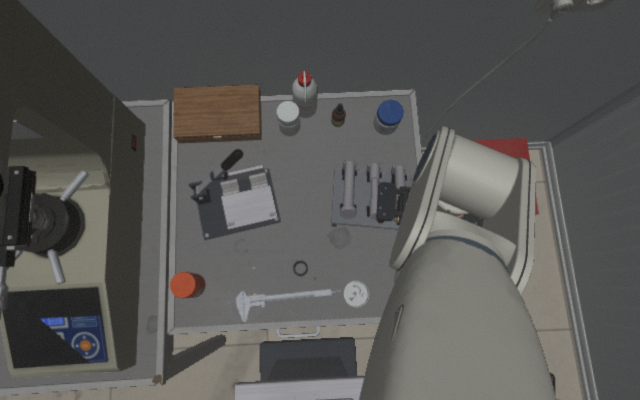

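Run:
```python
from plan import *
from scipy.optimize import least_squares
d=load('w5'); k=1.25; a=np.radians(26)
def ax(p,s,r=0,l=0):
    X=np.array([s*np.cos(a)+r*np.sin(a),l,-s*np.sin(a)+r*np.cos(a)])
    c,sn=np.cos(p[2]),np.sin(p[2]); return np.array([p[0]+c*X[0]-sn*l,p[1]+sn*X[0]+c*l,75+X[2]])
g=lambda p:np.concatenate([proj(d,ax(p,75,12))*k-(400,39.5),proj(d,ax(p,-75,-12))*k-(400,226.5)])
r=least_squares(g,[560,-240,0.]); print(r.x,r.fun)
for s,rr in [(75,12),(-75,12),(-75,-12),(0,0)]: print(s,rr,(proj(d,ax(r.x,s,rr))*k).round(1))
P=cloud(d)
im=d['color'];cv2.imwrite('pics/c5.png',cv2.resize(im[20:200,270:370],None,fx=4,fy=3.2,interpolation=cv2.INTER_CUBIC))
for v in range(45,225,20):
    q=P[int(v/k),320]; print(v,q.round(1))
np.set_printoptions(suppress=True)
```

```text
[ 5.59389279e+02 -2.42164010e+02 -1.45537609e-01] [-1.03815078e-03 -1.34730078e+00  3.86167825e-04  1.46250732e+00]
75 12 [400.   38.2]
-75 12 [399.9 219.5]
-75 -12 [400. 228.]
0 0 [400.  131.6]
45 [ 625.7 -251.9   55.6]
65 [ 609.3 -249.5   64.5]
85 [ 593.6 -247.2   72.1]
105 [ 578.5 -245.    78.4]
125 [ 563.5 -242.8   86.4]
145 [ 549.  -240.7   94.2]
165 [ 534.8 -238.6  100.3]
185 [ 520.9 -236.6  106.7]
205 [ 507.5 -234.6  113.9]
```

View pics/c5.png

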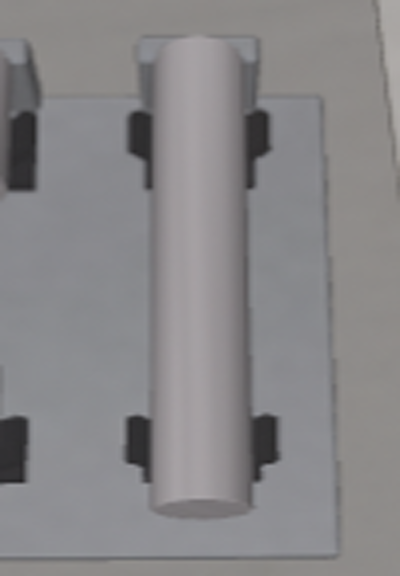

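```bash
python3 -c "
from plan import *
plan(576,-244.4,230,2.998,maxr=.145)"
```

```text
from [ 477.7 -229.6  298. ] yaw -0.144 D [ 98.3 -14.8 -68. ] n 22 q [-0.47  0.29  1.84  0.    1.01  1.24] f [-0.4  0.1  0.7] w 43.8 t 7.3
[[0.0045, 0.0, 0.0031, -0.143], [0.0045, 0.0007, 0.0031, -0.143], [0.0043, 0.0013, 0.0031, -0.143], [0.0041, 0.0019, 0.0031, -0.143], [0.0038, 0.0025, 0.0031, -0.143]]
[[0.0034, 0.003, 0.0031, -0.143], [0.0029, 0.0034, 0.0031, -0.143], [0.0024, 0.0038, 0.0031, -0.143], [0.0019, 0.0041, 0.0031, -0.143], [0.0012, 0.0043, 0.0031, -0.143]]
[[0.0006, 0.0045, 0.0031, -0.143], [-0.0, 0.0045, 0.0031, -0.143], [-0.0007, 0.0045, 0.0031, -0.143], [-0.0013, 0.0043, 0.0031, -0.143], [-0.0019, 0.0041, 0.0031, -0.143]]
[[-0.0025, 0.0038, 0.0031, -0.143], [-0.003, 0.0034, 0.0031, -0.143], [-0.0034, 0.0029, 0.0031, -0.143], [-0.0038, 0.0024, 0.0031, -0.143], [-0.0041, 0.0019, 0.0031, -0.143]]
[[-0.0043, 0.0012, 0.0031, -0.143], [-0.0045, 0.0006, 0.0031, -0.143]]
```

Turn first in place, then translate.

send_rows:
  rows:
    - [0,0,0,-0.145,0]
    - [0,0,0,-0.145,0]
    - [0,0,0,-0.145,0]
    - [0,0,0,-0.145,0]
    - [0,0,0,-0.145,0]

```text
t: 7.8
ee_pos: [478.0, -228.8, 298.0]
orientation: [3.006, 0.91, 0.002]
ft_force: [-0.4, -0.5, -0.4]
width: 43.8
```

send_rows:
  rows:
    - [0,0,0,-0.145,0]
    - [0,0,0,-0.145,0]
    - [0,0,0,-0.145,0]
    - [0,0,0,-0.145,0]
    - [0,0,0,-0.145,0]

```text
t: 8.3
ee_pos: [478.0, -228.7, 298.0]
orientation: [2.488, 1.917, 0.001]
ft_force: [0.4, -0.2, -0.4]
width: 43.9
```

send_rows:
  rows:
    - [0,0,0,-0.145,0]
    - [0,0,0,-0.145,0]
    - [0,0,0,-0.145,0]
    - [0,0,0,-0.145,0]
    - [0,0,0,-0.145,0]

```text
t: 8.8
ee_pos: [478.0, -228.8, 298.0]
orientation: [1.646, 2.674, 0.001]
ft_force: [-0.9, 0.5, -0.5]
width: 44.3
```

send_rows:
  rows:
    - [0,0,0,-0.145,0]
    - [0,0,0,-0.145,0]
    - [0,0,0,-0.145,0]
    - [0,0,0,-0.145,0]
    - [0,0,0,-0.145,0]

```text
t: 9.3
ee_pos: [478.0, -228.7, 298.0]
orientation: [0.591, 3.084, -0.0]
ft_force: [-0.5, -0.6, -0.2]
width: 43.8
```

```bash
python3 -c "
from plan import *
plan(576,-244.4,200,2.998,maxr=.145)"
```

```text
from [ 478.  -228.7  298. ] yaw 2.763 D [ 98.  -15.7 -98. ] n 4 q [-0.47  0.29  1.84  0.    1.01 -1.66] f [-0.5 -0.6 -0.2] w 43.8 t 9.3
[[-0.0242, 0.0054, 0.0245, -0.059], [-0.0245, 0.004, 0.0245, -0.059], [-0.0247, 0.0025, 0.0245, -0.059], [-0.0248, 0.0011, 0.0245, -0.059]]
```

send_rows:
  rows:
    - [-0.0242,0.0054,0.0245,-0.059,0]
    - [-0.0245,0.004,0.0245,-0.059,0]
    - [-0.0247,0.0025,0.0245,-0.059,0]
    - [-0.0248,0.0011,0.0245,-0.059,0]
    - [0,0,0,0,0]

```text
t: 9.8
ee_pos: [576.7, -244.9, 196.5]
orientation: [-0.231, -3.131, -0.002]
ft_force: [-0.6, -0.3, 0.2]
width: 43.8
```

```bash
python3 -c "
from plan import *
d=grab('wrist','w6'); cv2.imwrite('pics/w6.png',cv2.resize(d['color'],(800,500)))
plan(576,-244.4,138,2.998,step=25)"
```

```text
from [ 575.6 -245.   198. ] yaw 2.992 D [  0.4   0.6 -60. ] n 3 q [-0.42  0.55  1.69  0.    0.9  -1.84] f [-1.3  0.1 -0.4] w 44.1 t 9.85
[[-0.0001, 0.0002, 0.02, -0.002], [-0.0001, 0.0002, 0.02, -0.002], [-0.0001, 0.0002, 0.02, -0.002]]
```

View pics/w6.png

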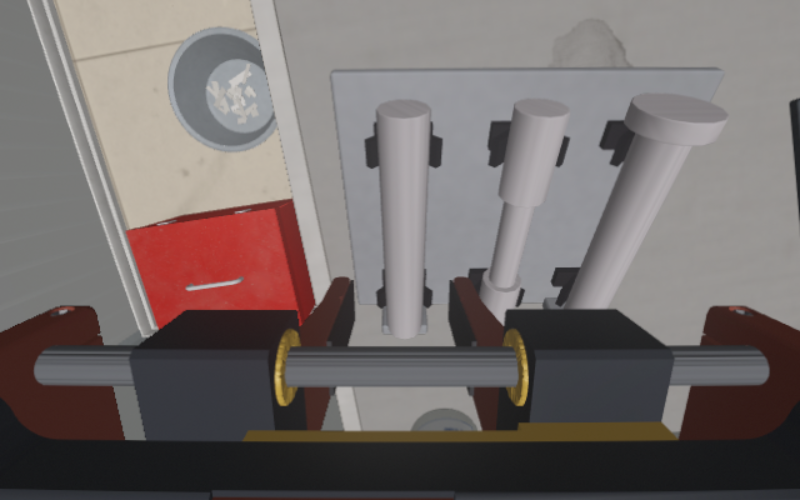

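send_rows:
  rows:
    - [0,0,0.02,-0.002,0]
    - [0,0,0.02,-0.002,0]
    - [0,0,0.019,-0.002,0]
    - [0,0,0,0,0]

```text
t: 10.25
ee_pos: [573.6, -245.2, 139.9]
orientation: [-0.228, -3.131, -0.002]
ft_force: [0.6, 0.5, 0.2]
width: 44.1
```

```bash
python3 -c "
from plan import *
d=grab('wrist','w7'); cv2.imwrite('pics/w7.png',cv2.resize(d['color'],(800,500)))
plan(576,-244.4,138,2.998,step=25)"
```

```text
from [ 574.3 -245.6  141. ] yaw 2.996 D [ 1.7  1.2 -3. ] n 1 q [-0.42  0.63  1.71  0.    0.79 -1.85] f [-1.   0.1  0.4] w 43.9 t 10.3
[[-0.0015, 0.0015, 0.003, -0.002]]
```

View pics/w7.png

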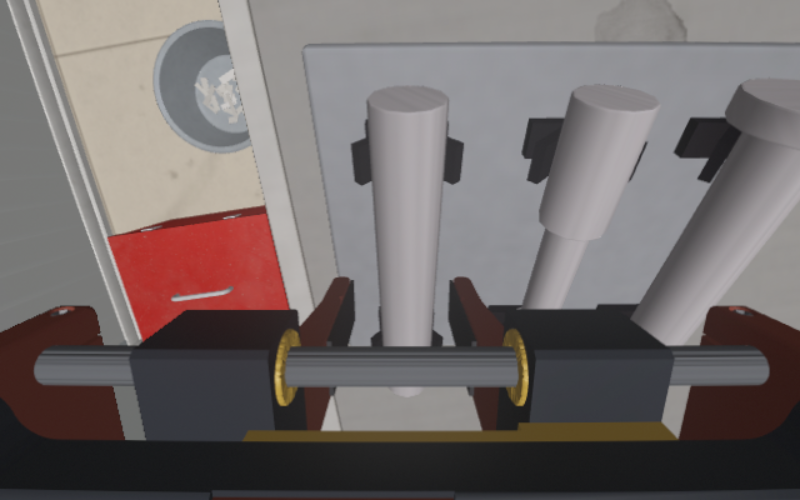

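send_rows:
  rows:
    - [-0.0015,0.001,0.003,0,0]
    - [0,0,0,0,-1]
    - [0,0,0,0,-1]
    - [0,0,0,0,-1]
    - [0,0,0,0,-1]

```text
t: 10.8
ee_pos: [577.3, -243.7, 138.3]
orientation: [0.23, 3.132, 0.004]
ft_force: [1.5, 11.3, 5.2]
width: 23.5
```

```bash
python3 -c "
from plan import *
st()"
```

```text
p [ 577.3 -243.7  138.3] fix [ -97.2 -356.9] yaw 2.995 f [ 1.5 11.3  5.2] m [ 2.04 -0.49  0.04] w 23.5 t 10.8 q6 -1.85
```

send_rows:
  rows:
    - [0,0,-0.01,0,-1]
    - [0,0,-0.02,0,-1]
    - [0,0,-0.03,0,-1]
    - [0,0,-0.04,0,-1]
    - [0,0,-0.04,0,-1]

```text
t: 11.3
ee_pos: [575.8, -245.4, 278.2]
orientation: [-0.229, -3.131, -0.001]
ft_force: [0.3, 0.2, -5.3]
width: 23.1
```

send_rows:
  rows:
    - [0,0,-0.02,0,-1]
    - [0,0,0,0,-1]

```text
t: 11.5
ee_pos: [577.7, -246.2, 301.1]
orientation: [0.229, 3.127, -0.004]
ft_force: [1.0, 0.1, -5.7]
width: 23.3
```

```bash
python3 -c "
from plan import *
st()
d=grab('wrist','w8'); cv2.imwrite('pics/w8.png',cv2.resize(d['color'],(800,500)))
grab('side','s8')
x,y=fix2w(-72,-18); print(x,y)
plan(x,y,230,1.757)"
```

```text
p [ 577.7 -246.2  301.1] fix [ -97.2 -359.4] yaw 2.996 f [ 1.   0.1 -5.7] m [ 0.   -0.28  0.04] w 23.3 t 11.5 q6 -1.85
539.3705982860806 93.99555218193856
from [ 576.  -245.4  296.8] yaw 2.996 D [-36.6 339.4 -66.8] n 9 q [-0.42  0.43  1.63 -0.    1.08 -1.85] f [-0.1  0.4 -4.8] w 23.3 t 11.6
[[0.0095, 0.0367, 0.0074, 0.138], [0.0145, 0.0351, 0.0074, 0.138], [0.0191, 0.0327, 0.0074, 0.138], [0.0234, 0.0298, 0.0074, 0.138], [0.0273, 0.0263, 0.0074, 0.138]]
[[0.0307, 0.0223, 0.0074, 0.138], [0.0334, 0.0179, 0.0074, 0.138], [0.0356, 0.0131, 0.0074, 0.138], [0.037, 0.0081, 0.0074, 0.138]]
```

View pics/w8.png

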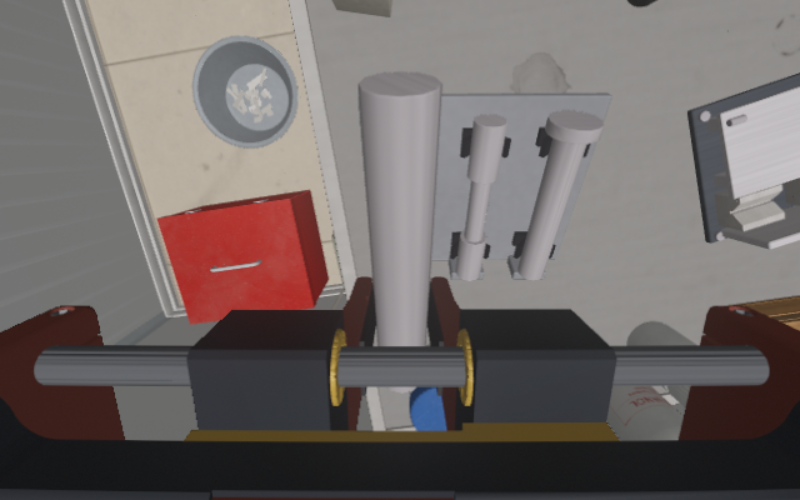

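View pics/s8.png

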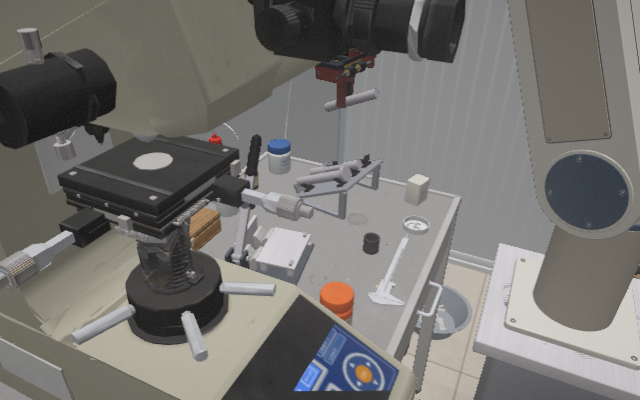

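Run:
```python
from plan import *
d=load('s8'); im=d['color']; P=cloud(d)
cv2.imwrite('pics/c8.png',cv2.resize(im[20:130,290:400],None,fx=7,fy=5,interpolation=cv2.INTER_CUBIC))
for u in (330,335,345,355,365):
    print(u,[(v,tuple(P[v,u].round(0).astype(int))) for v in range(50,110,6) if np.isfinite(P[v,u]).all() and P[v,u][1]<-100])
# TCP projection and heights
for h in [0,40,80,100,120]:
    print(h,proj(d,[577,-245,299+h]).round(1))
```

```text
330 [(62, (np.int64(587), np.int64(-171), np.int64(342))), (68, (np.int64(579), np.int64(-155), np.int64(334))), (74, (np.int64(582), np.int64(-163), np.int64(318))), (80, (np.int64(582), np.int64(-162), np.int64(304))), (86, (np.int64(916), np.int64(-931), np.int64(19))), (92, (np.int64(914), np.int64(-928), np.int64(-5))), (98, (np.int64(913), np.int64(-929), np.int64(-31))), (104, (np.int64(612), np.int64(-238), np.int64(218)))]
335 [(62, (np.int64(576), np.int64(-174), np.int64(343))), (68, (np.int64(568), np.int64(-158), np.int64(334))), (74, (np.int64(572), np.int64(-167), np.int64(318))), (80, (np.int64(570), np.int64(-163), np.int64(306))), (86, (np.int64(914), np.int64(-977), np.int64(6))), (92, (np.int64(913), np.int64(-978), np.int64(-20))), (98, (np.int64(917), np.int64(-991), np.int64(-50))), (104, (np.int64(598), np.int64(-235), np.int64(222)))]
345 [(56, (np.int64(576), np.int64(-233), np.int64(343))), (62, (np.int64(563), np.int64(-200), np.int64(338))), (68, (np.int64(562), np.int64(-201), np.int64(325))), (74, (np.int64(556), np.int64(-188), np.int64(315))), (80, (n
[... 689 characters left out ...]
nt64(-33))), (98, (np.int64(543), np.int64(-227), np.int64(249))), (104, (np.int64(850), np.int64(-1056), np.int64(-86)))]
365 [(56, (np.int64(549), np.int64(-295), np.int64(332))), (62, (np.int64(540), np.int64(-271), np.int64(325))), (68, (np.int64(541), np.int64(-276), np.int64(309))), (74, (np.int64(815), np.int64(-1060), np.int64(49))), (80, (np.int64(812), np.int64(-1056), np.int64(26))), (86, (np.int64(810), np.int64(-1056), np.int64(0))), (92, (np.int64(519), np.int64(-228), np.int64(268))), (98, (np.int64(518), np.int64(-226), np.int64(254))), (104, (np.int64(805), np.int64(-1057), np.int64(-78)))]
0 [345.8  73.2]
40 [346.7  56.3]
80 [347.6  38.7]
100 [348.   29.7]
120 [348.5  20.4]
```

View pics/c8.png

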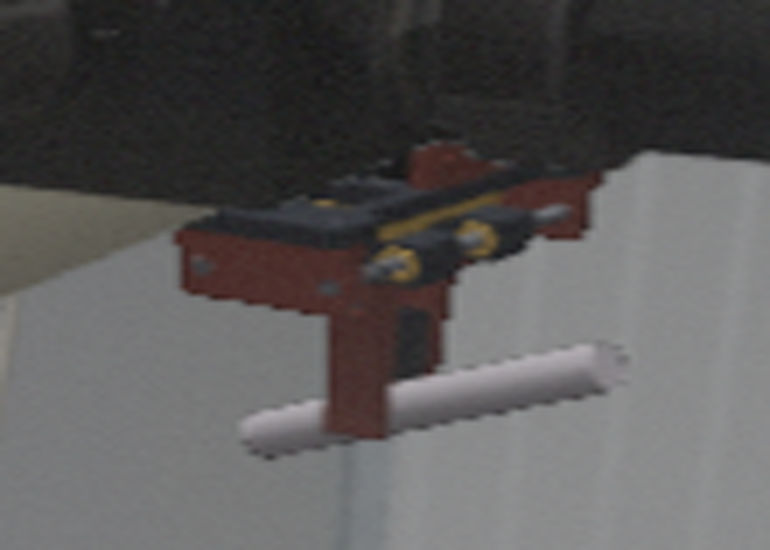

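```bash
python3 -c "
from plan import *
x,y=fix2w(-118,-18); print(x,y)
plan(x,y,200,1.757)"
```

```text
494.16401490375387 85.48880081042545
from [ 576.  -245.4  296.8] yaw 2.996 D [-81.8 330.9 -96.8] n 9 q [-0.42  0.43  1.63 -0.    1.08 -1.85] f [-0.1  0.4 -4.8] w 23.3 t 11.6
[[0.0143, 0.0351, 0.0108, 0.138], [0.019, 0.0328, 0.0108, 0.138], [0.0233, 0.0298, 0.0108, 0.138], [0.0272, 0.0264, 0.0108, 0.138], [0.0306, 0.0224, 0.0108, 0.138]]
[[0.0333, 0.018, 0.0108, 0.138], [0.0355, 0.0132, 0.0108, 0.138], [0.037, 0.0082, 0.0108, 0.138], [0.0377, 0.0031, 0.0108, 0.138]]
```

send_rows:
  rows:
    - [0.0143,0.0351,0.006,0.138,-1]
    - [0.019,0.0328,0.006,0.138,-1]
    - [0.0233,0.0298,0.008,0.138,-1]
    - [0.0272,0.0264,0.008,0.138,-1]
    - [0.0306,0.0224,0.01,0.138,-1]

```text
t: 12.1
ee_pos: [529.6, -60.1, 257.0]
orientation: [-1.282, -2.864, 0.002]
ft_force: [0.4, 0.8, -3.7]
width: 23.2
```

send_rows:
  rows:
    - [0.0333,0.018,0.01,0.138,-1]
    - [0.0355,0.0132,0.016,0.138,-1]
    - [0.037,0.0082,0.016,0.138,-1]
    - [0.0377,0.0031,0.016,0.138,-1]
    - [0,0,0,0,-1]

```text
t: 12.6
ee_pos: [491.5, 88.4, 197.5]
orientation: [-2.007, -2.409, 0.009]
ft_force: [-0.9, 0.1, -4.8]
width: 23.5
```

```bash
python3 -c "
from plan import *
st()
d=grab('wrist','w9'); cv2.imwrite('pics/w9.png',cv2.resize(d['color'],(800,500)))
x,y=fix2w(-118,-18);plan(x,y,150,1.757)
x,y=fix2w(-72,-18);plan(x,y,200,1.757)"
```

```text
p [491.5  88.4 197.5] fix [-120.1  -14.7] yaw 1.753 f [-0.9  0.1 -4.8] m [-0.18 -0.09  0.04] w 23.5 t 12.6 q6 -0.03
from [492.8  87.  198.6] yaw 1.758 D [  1.4  -1.5 -48.6] n 2 q [ 0.15  0.4   1.97 -0.    0.78 -0.04] f [ 0.5 -0.4 -4.8] w 23.3 t 12.65
[[-0.0009, 0.0005, 0.0243, 0.0], [-0.0009, 0.0005, 0.0243, 0.0]]
from [492.8  87.  198.6] yaw 1.758 D [46.6  7.   1.4] n 2 q [ 0.15  0.4   1.97 -0.    0.78 -0.04] f [ 0.5 -0.4 -4.8] w 23.3 t 12.65
[[-0.0009, 0.0235, -0.0007, 0.0], [-0.0009, 0.0235, -0.0007, 0.0]]
```

View pics/w9.png

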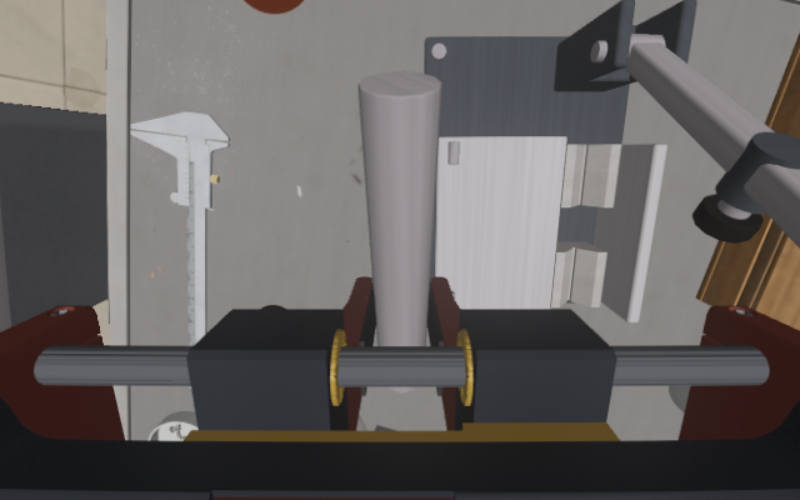

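send_rows:
  rows:
    - [-0.001,0,0.024,0,-1]
    - [-0.001,0,0.024,0,-1]
    - [0,0.015,0,0,-1]
    - [0,0.016,0,0,-1]
    - [0,0.015,0,0,-1]

```text
t: 13.15
ee_pos: [541.3, 90.8, 152.3]
orientation: [-2.008, -2.415, 0.002]
ft_force: [0.0, 0.0, -5.2]
width: 23.6
```

```bash
python3 -c "
from plan import *
d=grab('wrist','w10'); cv2.imwrite('pics/w10.png',cv2.resize(d['color'],(800,500)));
st()
x,y=fix2w(-72,-18);plan(x,y,150,1.757)
grab('top','t10')"
```

```text
p [544.2  91.3 153. ] fix [-67.8 -21.5] yaw 1.754 f [ 3.3 -0.3 -4.8] m [-0.12 -0.35 -0.04] w 23.4 t 13.2 q6 -0.04
from [544.2  91.3 153. ] yaw 1.754 D [-4.8  2.7 -3. ] n 1 q [ 0.14  0.54  1.88 -0.    0.72 -0.04] f [ 3.3 -0.3 -4.8] w 23.4 t 13.2
[[0.0035, -0.0042, 0.003, -0.003]]
```

View pics/w10.png

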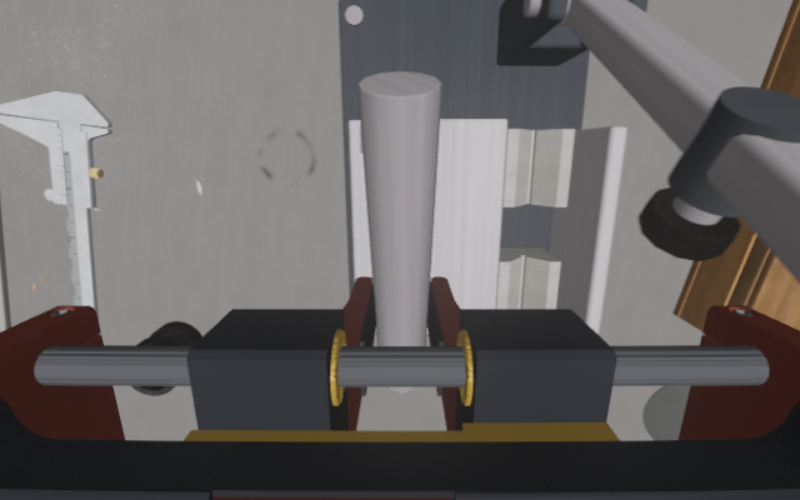

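send_rows:
  rows:
    - [0.003,-0.004,0.004,0,-1]
    - [0,0,0.004,0,-1]
    - [0,0,0.003,0,-1]
    - [0,0,0.003,0,-1]

```text
t: 13.65
ee_pos: [535.9, 94.1, 139.1]
orientation: [-2.009, -2.415, 0.001]
ft_force: [-1.0, 0.4, 0.8]
width: 23.3
```

```bash
python3 -c "
from plan import *
st()"
```

```text
p [535.9  94.1 139.1] fix [-75.4 -17.2] yaw 1.754 f [-1.   0.4  0.8] m [-0.21 -0.09  0.02] w 23.3 t 13.65 q6 -0.03
```

send_rows:
  rows:
    - [0,0.002,0.002,0,-1]
    - [0,0.001,0.002,0,-1]
    - [0,0,0.002,0,-1]

```text
t: 13.95
ee_pos: [540.0, 95.0, 133.6]
orientation: [2.009, 2.415, 0.001]
ft_force: [-0.1, 1.1, 0.1]
width: 23.2
```

```bash
python3 -c "
from plan import *
st()"
```

```text
p [540.   95.  133.6] fix [-71.2 -17.2] yaw 1.754 f [-0.1  1.1  0.1] m [-0.13 -0.    0.01] w 23.2 t 13.95 q6 -0.03
```

send_rows:
  rows:
    - [0,0,0.003,0,-1]
    - [0,0,0.003,0,-1]
    - [0,0,0.003,0,-1]

```text
t: 14.25
ee_pos: [539.7, 95.0, 124.3]
orientation: [2.009, 2.415, 0.001]
ft_force: [-0.0, 2.0, 0.0]
width: 23.1
```

```bash
python3 -c "
from plan import *
st()
d=grab('wrist','w11'); cv2.imwrite('pics/w11.png',cv2.resize(d['color'],(800,500)))"
```

```text
p [539.7  95.  124.3] fix [-71.5 -17.1] yaw 1.754 f [-0.  2.  0.] m [ 0.13 -0.08  0.03] w 23.1 t 14.25 q6 -0.03
```

View pics/w11.png

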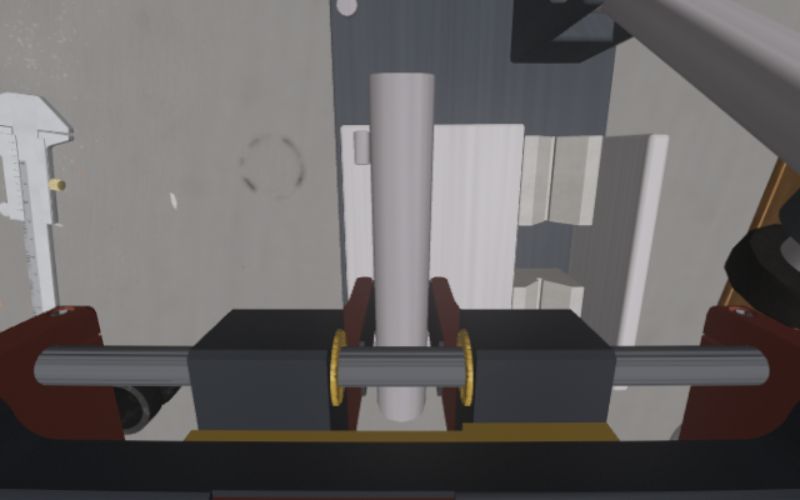

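send_rows:
  rows:
    - [0,0,0.002,0,-1]
    - [0,0,0.002,0,-1]
    - [0,0,0.0015,0,-1]
    - [0,0,0,0,-1]

```text
t: 14.7
ee_pos: [539.4, 94.9, 119.4]
orientation: [-2.009, -2.415, -0.0]
ft_force: [-1.6, 2.5, 7.9]
width: 23.2
```

```bash
python3 -c "
from plan import *
st()
d=grab('wrist','w12'); cv2.imwrite('pics/w12.png',cv2.resize(d['color'],(800,500)))"
```

```text
p [539.4  94.9 119.4] fix [-71.8 -17.1] yaw 1.754 f [-1.6  2.5  7.9] m [ 0.19  0.33 -0.01] w 23.2 t 14.7 q6 -0.03
```

View pics/w12.png

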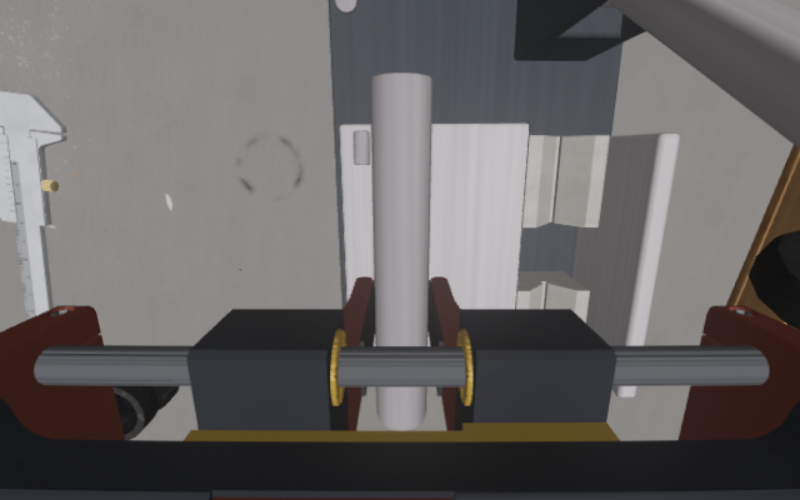

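```bash
python3 -c "
from plan import *
d=load('w12');k=1.25
for u,v,h in [(402,76,59.5),(402,96,36.5),(345,126,34.5),(526,125,38),(362,165,41)]:
    q=pxz(d,u/k,v/k,h); print(u,v,q.round(1),w2fix(q[0],q[1]).round(1), px(d,u/k,v/k+3).round(1))
"
```

```text
402 76 [523.2 185.2  59.5] [-71.   74.6] [523.4 184.2  58.4]
402 96 [524.  181.7  36.5] [-70.9  71.1] [524.7 177.3  60.4]
345 126 [502.1 165.7  34.5] [-95.4  59.3] [502.4 164.1  34.8]
526 125 [577.3 179.8  38. ] [-18.9  59.3] [577.8 178.4  37.8]
362 165 [512.4 151.2  41. ] [-87.9  43.2] [512.2 149.3  35.5]
```

send_rows:
  rows:
    - [0,0,0,0,-0.2]
    - [0,0,0,0,0]
    - [0,0,0,0,0]
    - [0,0,0,0,0]

```text
t: 15.15
ee_pos: [539.4, 94.7, 118.8]
orientation: [-2.009, -2.415, 0.0]
ft_force: [-0.4, 0.1, 0.1]
width: 43.7
```

send_rows:
  rows:
    - [0,0,-0.01,0,0]
    - [-0.01,0,-0.01,0,0]
    - [-0.01,0,-0.009,0,0]
    - [0,-0.02,0,0,0]
    - [0,-0.03,0,0,0]

```text
t: 15.65
ee_pos: [495.5, 65.1, 149.3]
orientation: [2.008, 2.412, 0.005]
ft_force: [0.7, -0.0, 0.5]
width: 43.6
```

```bash
python3 -c "
from plan import *
st()
d=grab('wrist','w13'); cv2.imwrite('pics/w13.png',cv2.resize(d['color'],(800,500)));st()"
```

```text
p [495.5  65.1 149.3] fix [-120.4  -38.3] yaw 1.753 f [ 0.7 -0.   0.5] m [-0.01 -0.12  0.03] w 43.6 t 15.65 q6 -0.08
p [488.7  64.3 148.1] fix [-127.3  -37.8] yaw 1.753 f [-5.1  0.2 -1.4] m [-0.08  0.16  0.04] w 44.1 t 15.7 q6 -0.08
```

View pics/w13.png

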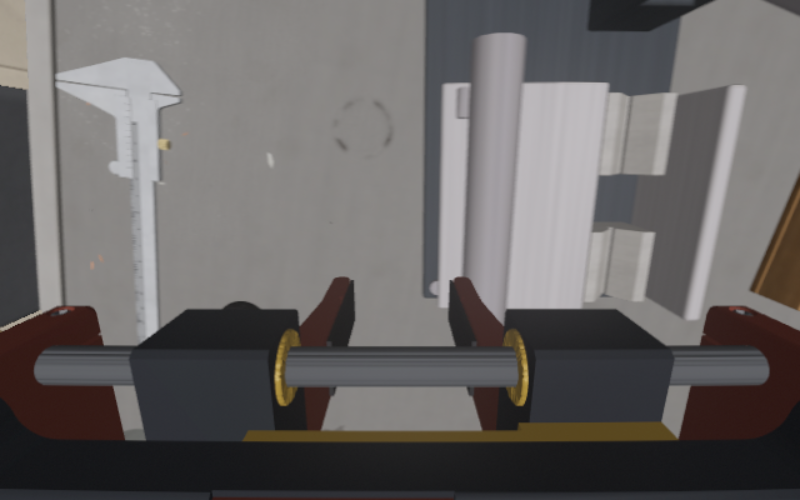

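```bash
python3 -c "
from plan import *
x,y=fix2w(-122,-75)
plan(x,y,150,3.328,maxr=.145)
d=load('w13')
q=px(d,240/1.25,308/1.25);print(q,w2fix(*q[:2]))"
```

```text
from [488.7  64.3 148.1] yaw 1.753 D [ 12.1 -35.5   1.9] n 11 q [ 0.11  0.48  2.01 -0.    0.65 -0.08] f [-5.1  0.2 -1.4] w 44.1 t 15.7
[[-0.0034, 0.0005, -0.0002, -0.143], [-0.0034, 0.0, -0.0002, -0.143], [-0.0034, -0.0005, -0.0002, -0.143], [-0.0033, -0.001, -0.0002, -0.143], [-0.0031, -0.0014, -0.0002, -0.143]]
[[-0.0029, -0.0018, -0.0002, -0.143], [-0.0026, -0.0022, -0.0002, -0.143], [-0.0022, -0.0026, -0.0002, -0.143], [-0.0018, -0.0029, -0.0002, -0.143], [-0.0014, -0.0031, -0.0002, -0.143]]
[[-0.001, -0.0033, -0.0002, -0.143]]
[400.52378704  15.68578029  10.48271906] [-222.93373282  -69.28221589]
```

send_rows:
  rows:
    - [-0.003,0,0,-0.143,0.5]
    - [-0.003,0,0,-0.143,1]
    - [-0.003,0,0,-0.143,1]
    - [-0.003,-0.001,0,-0.143,1]
    - [-0.003,-0.001,0,-0.143,1]

```text
t: 16.2
ee_pos: [499.5, 50.8, 148.8]
orientation: [1.029, 2.967, 0.001]
ft_force: [-0.3, -0.1, -0.3]
width: 80.5
```

send_rows:
  rows:
    - [-0.003,-0.002,0,-0.143,1]
    - [-0.003,-0.002,0,-0.143,1]
    - [-0.002,-0.003,0,-0.143,1]
    - [-0.002,-0.003,0,-0.143,1]
    - [-0.001,-0.003,0,-0.143,1]

```text
t: 16.7
ee_pos: [504.8, 34.0, 148.8]
orientation: [-0.075, 3.14, -0.0]
ft_force: [1.3, -0.0, 0.3]
width: 87.9
```

send_rows:
  rows:
    - [-0.001,-0.003,0,-0.143,1]
    - [0,0,0,0,1]
    - [0,0,0,0,1]

```text
t: 17.0
ee_pos: [505.7, 31.5, 148.4]
orientation: [-0.283, 3.128, -0.0]
ft_force: [-0.4, -0.4, -0.1]
width: 87.5
```

```bash
python3 -c "
from plan import *
st()
x,y=fix2w(-116,-75)
plan(x,y,125,3.328,maxr=.145)
d=grab('wrist','w14'); cv2.imwrite('pics/w14.png',cv2.resize(d['color'],(800,500)))
grab('top','t14');st()"
```

```text
p [505.7  31.5 148.4] fix [-116.7  -73.2] yaw -2.961 f [-0.4 -0.4 -0.1] m [ 0.09 -0.14  0.03] w 87.5 t 17.0 q6 -1.71
from [505.7  31.5 148.4] yaw -2.961 D [  1.   -1.7 -23.4] n 44 q [ 0.04  0.5   1.98  0.    0.66 -1.71] f [-0.4 -0.4 -0.1] w 87.5 t 17.0
[[-0.0, -0.0, 0.0005, -0.143], [-0.0, -0.0, 0.0005, -0.143], [-0.0, -0.0, 0.0005, -0.143], [0.0, -0.0, 0.0005, -0.143], [0.0, -0.0, 0.0005, -0.143]]
[[0.0, -0.0, 0.0005, -0.143], [0.0, -0.0, 0.0005, -0.143], [0.0, -0.0, 0.0005, -0.143], [0.0, -0.0, 0.0005, -0.143], [0.0, -0.0, 0.0005, -0.143]]
[[0.0, -0.0, 0.0005, -0.143], [0.0, -0.0, 0.0005, -0.143], [0.0, -0.0, 0.0005, -0.143], [0.0, -0.0, 0.0005, -0.143], [0.0, 0.0, 0.0005, -0.143]]
[[0.0, 0.0, 0.0005, -0.143], [0.0, 0.0, 0.0005, -0.143], [0.0, 0.0, 0.0005, -0.143], [0.0, 0.0, 0.0005, -0.143], [0.0, 0.0, 0.0005, -0.143]]
[[0.0, 0.0, 0.0005, -0.143], [0.0, 0.0, 0.0005, -0.143], [0.0, 0.0, 0.0005, -0.143], [0.0, 0.0, 0.0005, -0.143], [0.0, 0.0, 0.0005, -0.143]]
[[-0.0, 0.0, 0.0005, -0.143], [-0.0, 0.0, 0.0005, -0.143], [-0.0, 0.0, 0.0005, -0.143], [-0.0, 0.0, 0.0005, -0.143], [-0.0, 0.0, 0.0005, -0.143]]
[[-0.0, 0.0, 0.0005, -0.143], [-0.0, 0.0, 0.0005, -0.143], [-0.0, 0.0, 0.0005, -0.143], [-0.0, 0.0, 0.0005, -0.143], [-0.0, 0.0, 0.0005, -0.143]]
[[-0.0, 0.0, 0.0005, -0.143], [-0.0, -0.0, 0.0005, -0.143], [-0.0, -0.0, 0.0005, -0.143], [-0.0, -0.0, 0.0005, -0.143], [-0.0, -0.0, 0.0005, -0.143]]
[[-0.0, -0.0, 0.0005, -0.143], [-0.0, -0.0, 0.0005, -0.143], [-0.0, -0.0, 0.0005, -0.143], [-0.0, -0.0, 0.0005, -0.143]]
p [505.6  31.8 148.2] fix [-116.7  -72.8] yaw -2.96 f [ 0.6 -0.8  0.3] m [ 0.05 -0.21  0.03] w 88.0 t 17.1 q6 -1.71
```

View pics/w14.png

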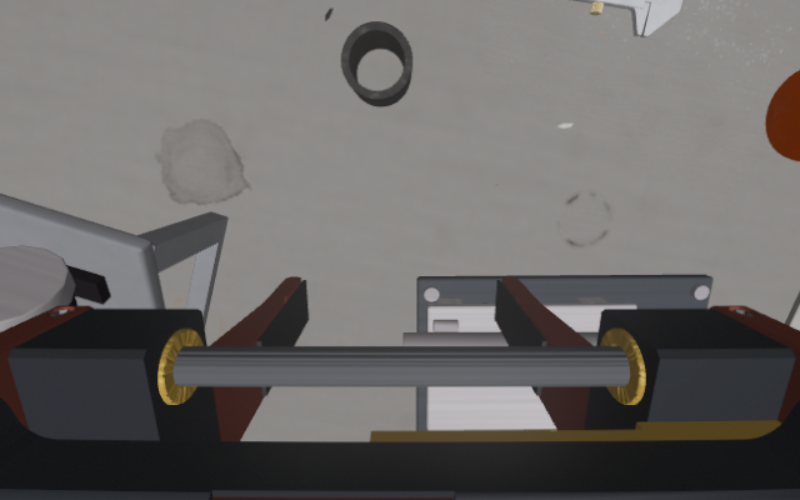

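View pics/t14.png

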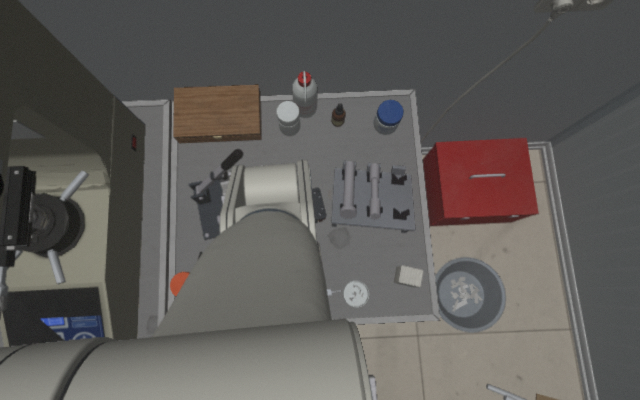

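Run:
```python
from plan import *
d=load('t14'); P=cloud(d)
for u,v in [(235,200),(240,180),(255,170),(270,170),(285,170),(300,175),(310,200),(270,190),(245,225),(232,160),(237,155)]:
    print(u,v,P[v,u].round(0),w2fix(*P[v,u][:2]).round(0))
d=grab('side','s14'); im=d['color']; cv2.imwrite('pics/s14c.png',cv2.resize(im[30:330,180:480],None,fx=2.6,fy=2))
st()
```

```text
235 200 [468.  72. 494.] [-146.  -27.]
240 180 [509.  73. 442.] [-105.  -33.]
255 170 [533.  54. 410.] [-86. -56.]
270 170 [531.  30. 414.] [-92. -79.]
285 170 [529.   7. 414.] [ -98. -101.]
300 175 [511. -16. 447.] [-120. -121.]
310 200 [461. -28. 507.] [-172. -123.]
270 190 [498.  31. 419.] [-125.  -72.]
245 225 [418.  45. 595.] [-200.  -44.]
232 160 [601. 117. 249.] [-7. -7.]
237 155 [605. 104. 269.] [ -6. -20.]
p [505.5  32.  148.1] fix [-116.8  -72.7] yaw -2.959 f [-0.1  0.4 -0.9] m [ 0.11 -0.21 -0.03] w 87.9 t 17.15 q6 -1.71
```

View pics/s14c.png

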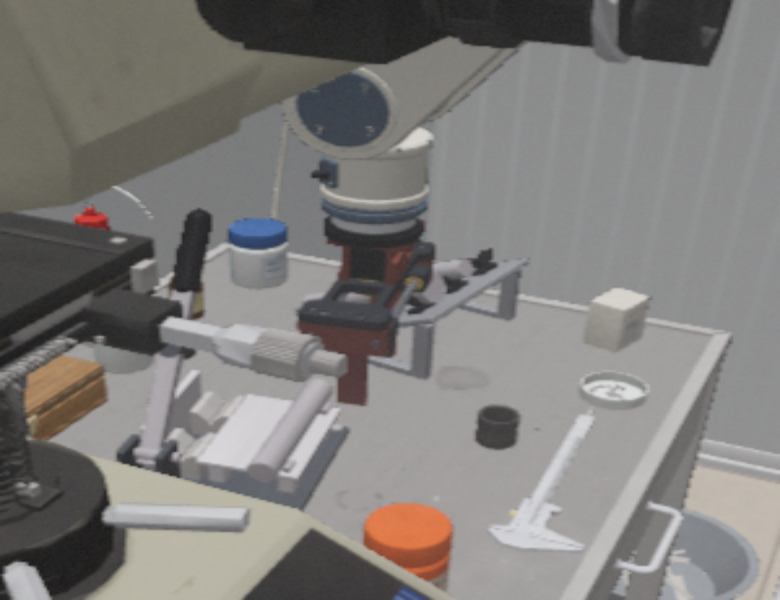

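send_rows:
  rows:
    - [0,-0.006,0.01,-0.005,1]
    - [0,0,0.013,0,1]
    - [-0.005,0,0,0,1]
    - [-0.004,0,0,0,1]
    - [0,0,0,0,1]

```text
t: 17.65
ee_pos: [516.3, 28.0, 124.8]
orientation: [-0.298, 3.127, -0.0]
ft_force: [-0.2, -0.3, 0.2]
width: 87.7
```

```bash
python3 -c "
from plan import *
st()
d=grab('side','s15'); im=d['color']; cv2.imwrite('pics/s15c.png',cv2.resize(im[130:280,220:370],None,fx=4,fy=4));st()"
```

```text
p [516.3  28.  124.8] fix [-106.9  -78.6] yaw -2.951 f [-0.2 -0.3  0.2] m [ 0.1  -0.14  0.01] w 87.7 t 17.65 q6 -1.73
p [515.9  28.  124.9] fix [-107.3  -78.6] yaw -2.951 f [ 0.3 -0.1  0.6] m [ 0.04 -0.16 -0.02] w 87.9 t 17.7 q6 -1.73
```

View pics/s15c.png

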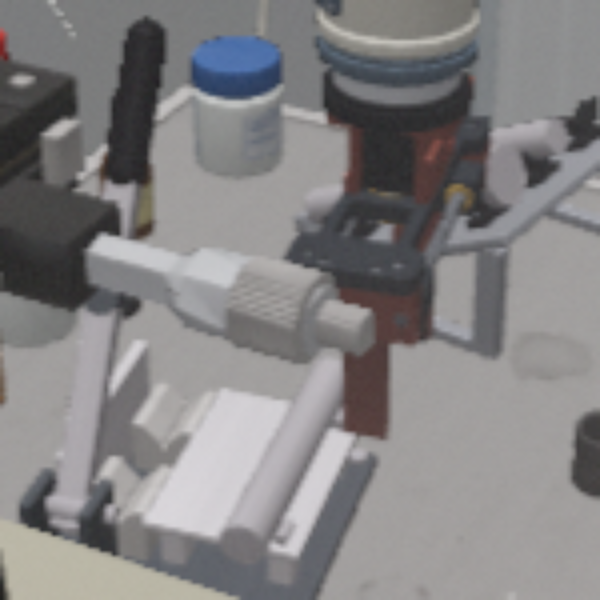

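send_rows:
  rows:
    - [-0.003,0,0,0,1]
    - [-0.003,0,0,0,1]
    - [-0.003,0,0,0,1]
    - [-0.003,0,0,0,1]
    - [-0.003,0,0,0,1]

```text
t: 18.2
ee_pos: [529.9, 30.7, 124.9]
orientation: [0.298, -3.126, -0.0]
ft_force: [-0.9, -0.5, 2.1]
width: 87.7
```

send_rows:
  rows:
    - [-0.003,0,0,0,1]
    - [-0.003,0,0,0,1]
    - [-0.003,0,0,0,1]
    - [-0.003,0,0,0,1]
    - [-0.003,0,0,0,1]

```text
t: 18.7
ee_pos: [545.1, 33.6, 124.9]
orientation: [-0.298, 3.127, 0.0]
ft_force: [-2.4, -0.3, 1.0]
width: 87.8
```

```bash
python3 -c "
from plan import *
st()
d=grab('side','s16'); im=d['color']; cv2.imwrite('pics/s16c.png',cv2.resize(im[130:280,220:370],None,fx=4,fy=4));st()"
```

```text
p [545.1  33.6 124.9] fix [-77.6 -78.5] yaw -2.951 f [-2.4 -0.3  1. ] m [0.07 0.28 0.11] w 87.8 t 18.7 q6 -1.72
p [545.8  33.6 125. ] fix [-76.9 -78.5] yaw -2.951 f [ 0.3 -0.1 -0.2] m [ 0.04 -0.16 -0.03] w 87.4 t 18.75 q6 -1.72
```

View pics/s16c.png

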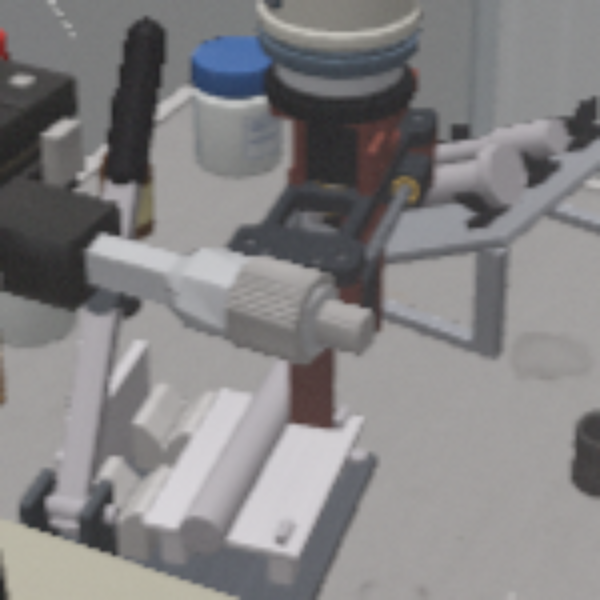

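send_rows:
  rows:
    - [-0.003,0,0,0,1]
    - [-0.003,0,0,0,1]
    - [-0.003,0,0,0,1]
    - [-0.003,0,0,0,1]
    - [-0.003,0,0,0,1]

```text
t: 19.25
ee_pos: [559.8, 36.4, 124.9]
orientation: [-0.298, 3.127, 0.0]
ft_force: [-2.6, -0.4, 1.7]
width: 87.7
```

```bash
python3 -c "
from plan import *
st()
d=grab('side','s17'); im=d['color']; cv2.imwrite('pics/s17c.png',cv2.resize(im[130:280,220:370],None,fx=4,fy=4));st()"
```

```text
p [559.8  36.4 124.9] fix [-62.5 -78.4] yaw -2.951 f [-2.6 -0.4  1.7] m [0.09 0.24 0.05] w 87.7 t 19.25 q6 -1.72
p [560.5  36.5 125. ] fix [-61.9 -78.4] yaw -2.951 f [ 0.4 -0.3 -1.2] m [ 0.03 -0.2   0.01] w 87.6 t 19.3 q6 -1.72
```

View pics/s17c.png

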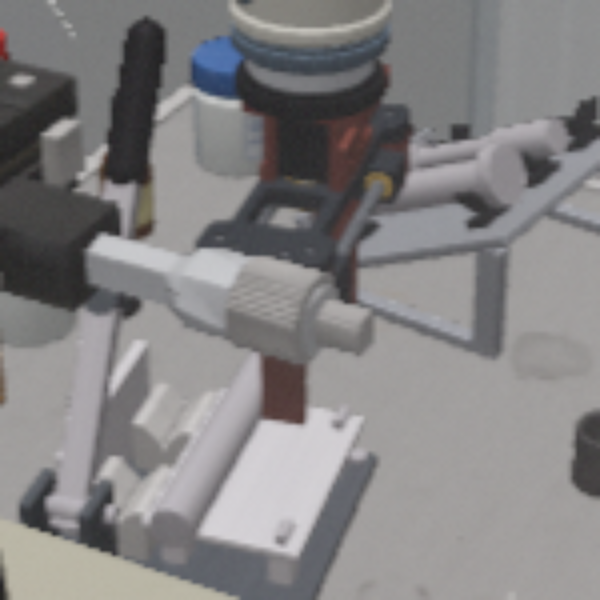

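send_rows:
  rows:
    - [-0.003,0,0,0,1]
    - [-0.003,0,0,0,1]
    - [-0.003,0,0,0,1]
    - [-0.003,0,0,0,1]
    - [-0.002,0,0,0,1]

```text
t: 19.8
ee_pos: [573.8, 39.0, 124.9]
orientation: [-0.298, 3.127, 0.0]
ft_force: [-2.6, 0.4, 1.5]
width: 87.7
```

```bash
python3 -c "
from plan import *
st()
d=grab('side','s18'); im=d['color']; cv2.imwrite('pics/s18c.png',cv2.resize(im[130:280,220:370],None,fx=4,fy=4));st()"
```

```text
p [573.8  39.  124.9] fix [-48.3 -78.4] yaw -2.951 f [-2.6  0.4  1.5] m [0.07 0.17 0.1 ] w 87.7 t 19.8 q6 -1.71
p [574.1  39.1 125. ] fix [-48.  -78.4] yaw -2.951 f [0.5 0.2 0.3] m [ 0.02 -0.1   0.04] w 87.9 t 19.85 q6 -1.71
```

View pics/s18c.png

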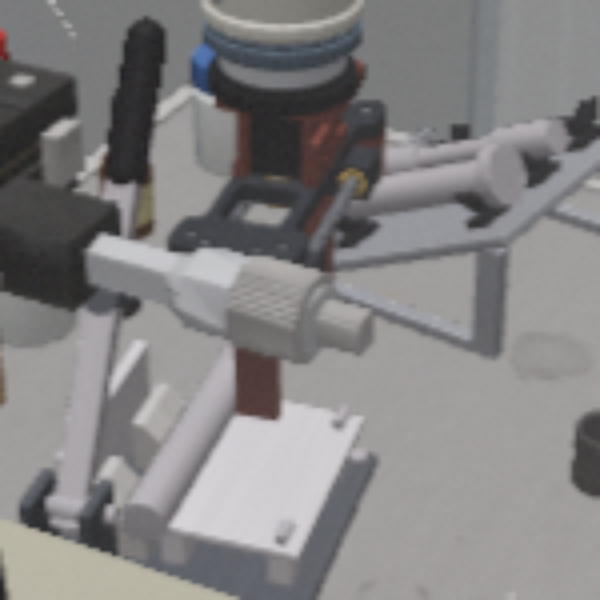

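send_rows:
  rows:
    - [-0.0025,0,0,0,1]
    - [-0.0025,0,0,0,1]
    - [-0.0025,0,0,0,1]
    - [-0.0025,0,0,0,1]

```text
t: 20.25
ee_pos: [583.6, 40.9, 124.9]
orientation: [-0.298, 3.127, 0.0]
ft_force: [-0.2, 0.6, -0.4]
width: 87.8
```

```bash
python3 -c "
from plan import *
st()
d=grab('side','s19'); im=d['color']; cv2.imwrite('pics/s19c.png',cv2.resize(im[130:280,220:370],None,fx=4,fy=4));st()"
```

```text
p [583.6  40.9 124.9] fix [-38.3 -78.3] yaw -2.952 f [-0.2  0.6 -0.4] m [ 0.06 -0.04  0.03] w 87.8 t 20.25 q6 -1.71
p [584.2  41.  125.1] fix [-37.7 -78.4] yaw -2.952 f [ 0.1 -0.   1. ] m [ 0.09 -0.09  0.04] w 88.3 t 20.3 q6 -1.71
```

View pics/s19c.png

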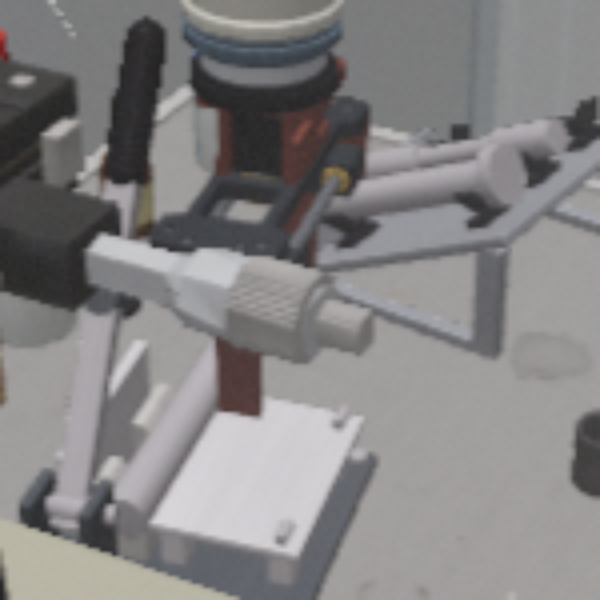

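send_rows:
  rows:
    - [-0.002,0,0,0,1]
    - [-0.002,0,0,0,1]
    - [0,0,0,0,1]

```text
t: 20.6
ee_pos: [587.5, 41.7, 124.9]
orientation: [-0.298, 3.127, 0.0]
ft_force: [1.0, -0.3, 1.3]
width: 87.6
```

```bash
python3 -c "
from plan import *
st()
d=grab('side','s20'); im=d['color']; cv2.imwrite('pics/s20c.png',cv2.resize(im[200:280,230:300],None,fx=8,fy=7))
P=cloud(d)
for v in range(250,266,3): print(v,[tuple(np.r_[w2fix(*P[v,u][:2]),P[v,u][2]].round(0)) for u in range(250,264,3)])
"
```

```text
p [587.5  41.7 124.9] fix [-34.3 -78.3] yaw -2.952 f [ 1.  -0.3  1.3] m [ 0.04 -0.15 -0.  ] w 87.6 t 20.6 q6 -1.71
250 [(np.float64(-8.0), np.float64(62.0), np.float64(62.0)), (np.float64(-13.0), np.float64(61.0), np.float64(62.0)), (np.float64(-16.0), np.float64(53.0), np.float64(56.0)), (np.float64(-17.0), np.float64(41.0), np.float64(48.0)), (np.float64(-19.0), np.float64(28.0), np.float64(39.0))]
253 [(np.float64(-11.0), np.float64(70.0), np.float64(61.0)), (np.float64(-15.0), np.float64(67.0), np.float64(59.0)), (np.float64(-18.0), np.float64(59.0), np.float64(54.0)), (np.float64(-16.0), np.float64(39.0), np.float64(38.0)), (np.float64(-22.0), np.float64(38.0), np.float64(39.0))]
256 [(np.float64(-13.0), np.float64(75.0), np.float64(58.0)), (np.float64(-17.0), np.float64(73.0), np.float64(57.0)), (np.float64(-14.0), np.float64(51.0), np.float64(40.0)), (np.float64(-20.0), np.float64(50.0), np.float64(40.0)), (np.float64(-25.0), np.float64(47.0), np.float64(39.0))]
259 [(np.float64(-12.0), np.float64(76.0), np.float64(51.0)), (np.float64(-19.0), np.float64(76.0), np.float64(52.0)), (np.float64(-18.0), np.float64(60.0), np.float64(40.0)), (np.float64(-24.0), np.float64(60.0), np.float64(41.0)), (np.float64(-29.0), np.float64(55.0), np.float64(39.0))]
262 [(np.float64(-12.0), np.float64(75.0), np.float64(43.0)), (np.float64(-10.0), np.float64(57.0), np.float64(28.0)), (np.float64(-15.0), np.float64(54.0), np.float64(27.0)), (np.float64(-24.0), np.float64(60.0), np.float64(34.0)), (np.float64(-30.0), np.float64(58.0), np.float64(34.0))]
265 [(np.float64(-3.0), np.float64(56.0), np.float64(18.0)), (np.float64(-9.0), np.float64(56.0), np.float64(20.0)), (np.float64(-15.0), np.float64(55.0), np.float64(20.0)), (np.float64(-16.0), np.float64(42.0), np.float64(10.0)), (np.float64(-28.0), np.float64(55.0), np.float64(23.0))]
```

View pics/s20c.png

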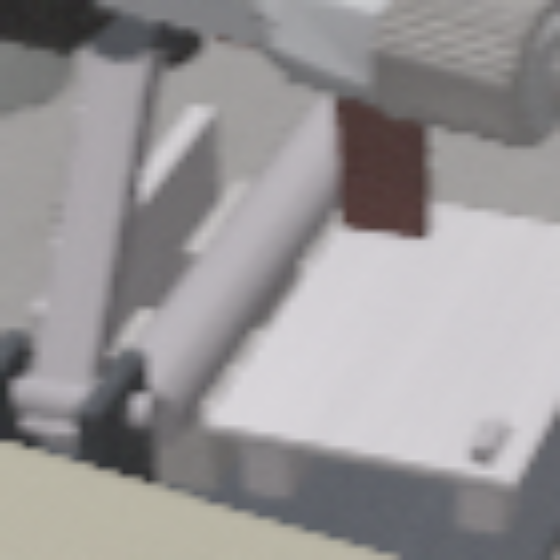

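send_rows:
  rows:
    - [-0.0015,0,0,0,1]
    - [-0.0015,0,0,0,1]
    - [-0.001,0,0,0,1]
    - [0,0,0,0,1]

```text
t: 21.05
ee_pos: [591.2, 42.4, 124.9]
orientation: [-0.298, 3.127, -0.0]
ft_force: [0.2, -0.2, 0.5]
width: 87.9
```

```bash
python3 -c "
from plan import *
st()
d=grab('side','s21'); im=d['color']; cv2.imwrite('pics/s21c.png',cv2.resize(im[200:280,230:300],None,fx=8,fy=7))
P=cloud(d)
for v in range(244,266,3): print(v,[tuple(int(a) for a in np.r_[w2fix(*P[v,u][:2]),P[v,u][2]].round(0)) for u in range(246,264,3)])
"
```

```text
p [591.2  42.4 124.9] fix [-30.6 -78.3] yaw -2.951 f [ 0.2 -0.2  0.5] m [ 0.08 -0.17 -0.04] w 87.9 t 21.05 q6 -1.71
244 [(22, 15, 36), (4, 39, 57), (-2, 38, 58), (-7, 34, 56), (-9, 24, 49), (1, -14, 19)]
247 [(8, 46, 54), (0, 50, 59), (-5, 47, 57), (-9, 40, 53), (-11, 31, 47), (-13, 19, 38)]
250 [(-14, 96, 88), (-2, 55, 55), (-7, 52, 54), (-11, 46, 51), (-12, 33, 41), (-17, 30, 40)]
253 [(-17, 103, 86), (-6, 65, 56), (-9, 58, 52), (-11, 48, 45), (-15, 41, 40), (-20, 37, 38)]
256 [(-18, 105, 82), (-21, 100, 78), (-11, 62, 47), (-12, 50, 39), (-18, 50, 40), (-22, 45, 37)]
259 [(-17, 104, 74), (-22, 102, 73), (-8, 56, 35), (-15, 58, 37), (-21, 57, 39), (-28, 58, 41)]
262 [(-19, 109, 70), (-19, 97, 61), (-7, 55, 26), (-14, 57, 29), (-22, 61, 34), (-29, 62, 36)]
265 [(-19, 111, 65), (-17, 93, 51), (-6, 55, 18), (-13, 56, 21), (-16, 46, 13), (-25, 54, 22)]
```

View pics/s21c.png

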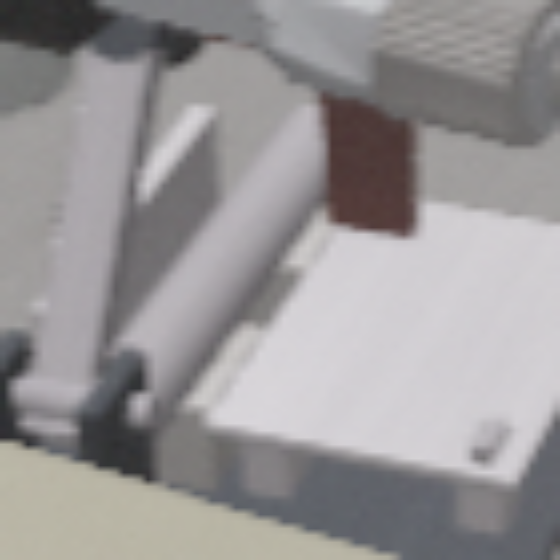

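send_rows:
  rows:
    - [0.005,0,0,0,1]
    - [0.02,0,0,0,1]
    - [0.03,0,-0.005,0,1]
    - [0.03,0,-0.03,0,1]
    - [0,0,-0.04,0,0.5]

```text
t: 21.6
ee_pos: [501.5, 25.7, 198.1]
orientation: [0.297, -3.117, -0.001]
ft_force: [1.3, -0.2, 1.1]
width: 83.1
```

```bash
python3 -c "
from plan import *
st()
d=grab('wrist','w22'); d=grab('side','s22'); im=d['color']; cv2.imwrite('pics/s22c.png',cv2.resize(im[130:280,220:370],None,fx=4,fy=4))
x,y=fix2w(-125,-78); plan(x,y,375,1.757-2*np.pi,maxr=.143)
"
```

```text
p [501.5  25.7 198.1] fix [-121.8  -78.1] yaw -2.952 f [ 1.3 -0.2  1.1] m [ 0.08 -0.18  0.02] w 83.1 t 21.6 q6 -1.73
from [508.7  26.2 203.9] yaw -2.952 D [-10.4  -0.9 171.1] n 12 q [ 0.03  0.4   1.96  0.    0.78 -1.73] f [1.6 0.5 1.2] w 75.4 t 21.7
[[0.0009, 0.0001, -0.0143, 0.131], [0.0009, -0.0, -0.0143, 0.131], [0.0009, -0.0001, -0.0143, 0.131], [0.0008, -0.0003, -0.0143, 0.131], [0.0008, -0.0004, -0.0143, 0.131]]
[[0.0007, -0.0005, -0.0143, 0.131], [0.0007, -0.0006, -0.0143, 0.131], [0.0006, -0.0006, -0.0143, 0.131], [0.0005, -0.0007, -0.0143, 0.131], [0.0004, -0.0008, -0.0143, 0.131]]
[[0.0003, -0.0008, -0.0143, 0.131], [0.0002, -0.0008, -0.0143, 0.131]]
```

View pics/s22c.png

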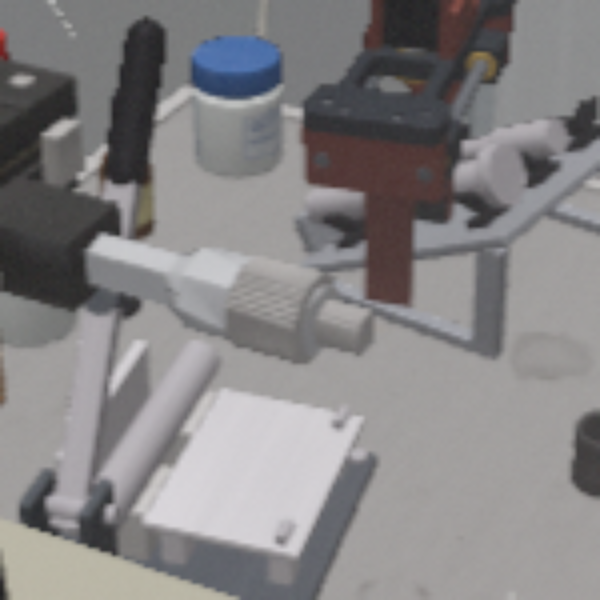

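send_rows:
  rows:
    - [0,0,-0.015,0.131,0]
    - [0,0,-0.015,0.131,0]
    - [0,0,-0.015,0.131,0]
    - [0,0,-0.015,0.131,0]
    - [0,0,-0.015,0.131,0]

```text
t: 22.2
ee_pos: [507.2, 26.3, 274.8]
orientation: [-0.732, -3.055, 0.0]
ft_force: [0.0, 0.4, 0.6]
width: 44.0
```

send_rows:
  rows:
    - [0,0,-0.015,0.131,0]
    - [0,0,-0.015,0.131,0]
    - [0,0,-0.015,0.131,0]
    - [0,0,-0.015,0.131,0]
    - [0,0,-0.015,0.131,0]

```text
t: 22.7
ee_pos: [507.3, 26.3, 349.8]
orientation: [-1.675, -2.657, 0.001]
ft_force: [1.0, 0.3, -0.4]
width: 44.4
```

send_rows:
  rows:
    - [0,0,-0.015,0.131,0]
    - [0,0,-0.012,0.131,0]
    - [0,0,0,0,0]

```text
t: 23.0
ee_pos: [508.1, 26.3, 377.8]
orientation: [2.002, 2.419, 0.003]
ft_force: [-0.0, -0.0, -1.0]
width: 43.9
```

```bash
python3 -c "
from plan import *
st()
d=grab('wrist','w23'); cv2.imwrite('pics/w23.png',cv2.resize(d['color'],(800,500)))
x,y=fix2w(0,-20); plan(x,y,375,1.757,n=5)
"
```

```text
p [508.1  26.3 377.8] fix [-115.2  -78.7] yaw 1.759 f [-0. -0. -1.] m [-0.03 -0.09  0.03] w 43.9 t 23.0 q6 -0.16
from [507.6  26.3 376.8] yaw 1.763 D [102.9  79.   -1.8] n 5 q [ 0.03  0.16  1.81  0.    1.17 -0.16] f [-0.6  0.5 -0.3] w 44.0 t 23.05
[[0.0116, 0.0232, 0.0004, 0.001], [0.0116, 0.0232, 0.0004, 0.001], [0.0116, 0.0232, 0.0004, 0.001], [0.0117, 0.0232, 0.0004, 0.001], [0.0117, 0.0232, 0.0004, 0.001]]
```

View pics/w23.png

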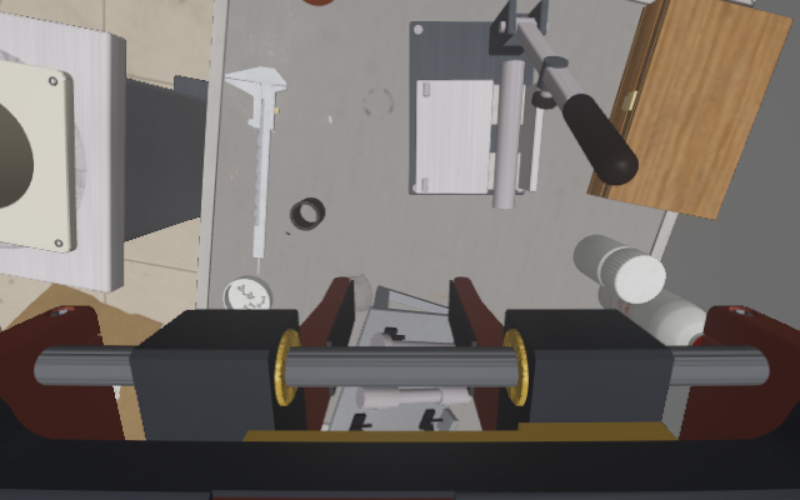

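send_rows:
  rows:
    - [0.012,0.023,0,0,0]
    - [0.012,0.023,0,0,0]
    - [0.012,0.023,0,0,0]
    - [0.012,0.023,0,0,0]
    - [0.011,0.023,0,0,0]

```text
t: 23.55
ee_pos: [609.7, 106.6, 375.1]
orientation: [-1.996, -2.424, 0.002]
ft_force: [0.1, -0.8, -0.3]
width: 43.7
```

send_rows:
  rows:
    - [0,0,0,0,0]
    - [0,0,0,0,0]

```text
t: 23.75
ee_pos: [608.8, 105.8, 375.1]
orientation: [-1.997, -2.423, 0.004]
ft_force: [0.5, 0.4, 0.2]
width: 44.0
```

```bash
python3 -c "
from plan import *
st()
x,y=fix2w(0,-1.5); plan(x,y,313,1.757,n=3)
"
```

```text
p [608.8 105.8 375.1] fix [ -1.6 -19.2] yaw 1.763 f [0.5 0.4 0.2] m [-0.04 -0.07 -0.04] w 44.0 t 23.75 q6 -0.04
from [608.8 105.8 375.1] yaw 1.763 D [ -1.7  17.7 -62.1] n 3 q [ 0.15  0.34  1.58 -0.    1.23 -0.04] f [0.5 0.4 0.2] w 44.0 t 23.75
[[0.0059, 0.0006, 0.0207, 0.002], [0.0059, 0.0006, 0.0207, 0.002], [0.0059, 0.0005, 0.0207, 0.002]]
```

send_rows:
  rows:
    - [0.006,0.001,0.02,0.002,0]
    - [0.006,0.001,0.021,0.002,0]
    - [0.006,0,0.021,0.002,0]
    - [0,0,0,0,0]

```text
t: 24.15
ee_pos: [605.5, 123.3, 311.7]
orientation: [-2.005, -2.413, 0.008]
ft_force: [-1.3, 0.8, 1.0]
width: 43.6
```

```bash
python3 -c "
from plan import *
st()
d=grab('wrist','w24'); cv2.imwrite('pics/w24.png',cv2.resize(d['color'],(800,500)))
"
```

```text
p [605.5 123.3 311.7] fix [-1.6 -1.4] yaw 1.755 f [-1.3  0.8  1. ] m [ 0.   -0.1  -0.03] w 43.6 t 24.15 q6 -0.0
```

View pics/w24.png

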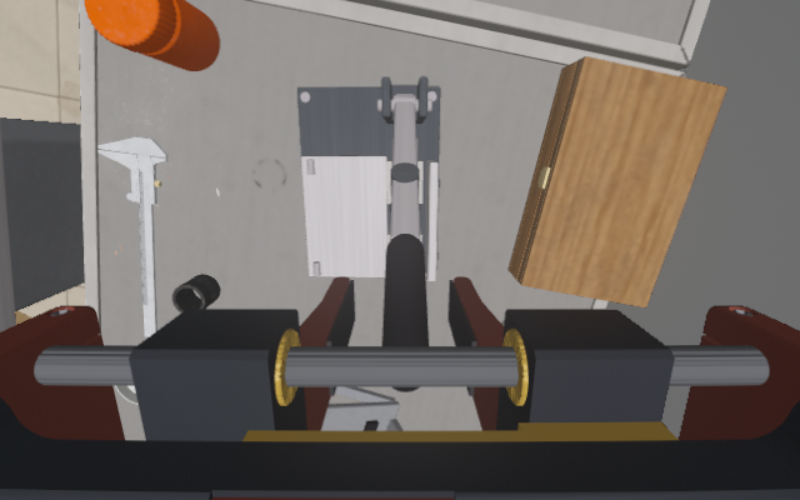

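send_rows:
  rows:
    - [0,0,0,0,-1]
    - [0,0,0,0,-1]
    - [0,0,0,0,-1]
    - [0,0,0,0,-1]

```text
t: 24.6
ee_pos: [607.0, 123.3, 315.8]
orientation: [-2.008, -2.414, 0.003]
ft_force: [-7.3, -2.9, 5.5]
width: 19.1
```

```bash
cat > arc.py <<'E'
from plan import *
def arc(a0,a1,n,d=205):
    st()
    A=np.linspace(a0,a1,n+1); Y=100-d*np.cos(A); Z=72.3+d*np.sin(A)
    r=[[round(float(Y[i+1]-Y[i])/1e3,4),0,round(-float(Z[i+1]-Z[i])/1e3,4)] for i in range(n)]
    for i in range(0,n,5): print(A[i+1:i+6].round(3),r[i:i+5])
E
python3 -c "
from arc import *
arc(1.06,.2,18)"
```

```text
p [607.  123.3 315.8] fix [-0.1 -1.7] yaw 1.754 f [-7.3 -2.9  5.5] m [-0.55  1.22 -0.08] w 19.1 t 24.6 q6 -0.0
[1.012 0.964 0.917 0.869 0.821] [[-0.0084, 0, 0.005], [-0.0082, 0, 0.0054], [-0.0079, 0, 0.0058], [-0.0076, 0, 0.0061], [-0.0073, 0, 0.0065]]
[0.773 0.726 0.678 0.63  0.582] [[-0.007, 0, 0.0068], [-0.0067, 0, 0.0072], [-0.0063, 0, 0.0075], [-0.006, 0, 0.0078], [-0.0056, 0, 0.008]]
[0.534 0.487 0.439 0.391 0.343] [[-0.0052, 0, 0.0083], [-0.0048, 0, 0.0085], [-0.0044, 0, 0.0088], [-0.0039, 0, 0.009], [-0.0035, 0, 0.0091]]
[0.296 0.248 0.2  ] [[-0.0031, 0, 0.0093], [-0.0026, 0, 0.0094], [-0.0022, 0, 0.0095]]
```

send_rows:
  rows:
    - [-0.0084,0,0.005,0,-1]
    - [-0.0082,0,0.0054,0,-1]
    - [-0.0079,0,0.0058,0,-1]
    - [-0.0076,0,0.0061,0,-1]
    - [-0.0073,0,0.0065,0,-1]

```text
t: 25.1
ee_pos: [614.1, 85.6, 286.2]
orientation: [-2.007, -2.413, 0.001]
ft_force: [-4.9, 4.4, 1.9]
width: 19.4
```

send_rows:
  rows:
    - [-0.007,0,0.0068,0,-1]
    - [-0.0067,0,0.0072,0,-1]
    - [-0.0063,0,0.0075,0,-1]
    - [-0.006,0,0.0078,0,-1]
    - [-0.0056,0,0.008,0,-1]

```text
t: 25.6
ee_pos: [620.0, 54.3, 249.0]
orientation: [-2.008, -2.413, 0.001]
ft_force: [-5.7, 3.8, 3.6]
width: 19.3
```

send_rows:
  rows:
    - [-0.0052,0,0.0083,0,-1]
    - [-0.0048,0,0.0085,0,-1]
    - [-0.0044,0,0.0088,0,-1]
    - [-0.0039,0,0.009,0,-1]
    - [-0.0035,0,0.0091,0,-1]

```text
t: 26.1
ee_pos: [624.1, 32.6, 205.4]
orientation: [-2.008, -2.414, 0.002]
ft_force: [-4.8, 1.6, 3.7]
width: 19.5
```

```bash
python3 -c "
from arc import *
arc(.343,.16,5)"
```

```text
p [624.1  32.6 205.4] fix [ -0.1 -94. ] yaw 1.754 f [-4.8  1.6  3.7] m [0.34 0.83 0.04] w 19.5 t 26.1 q6 -0.15
[0.306 0.27  0.233 0.197 0.16 ] [[-0.0024, 0, 0.0071], [-0.0021, 0, 0.0072], [-0.0019, 0, 0.0073], [-0.0016, 0, 0.0073], [-0.0013, 0, 0.0074]]
```

send_rows:
  rows:
    - [-0.0024,0,0.0071,0,-1]
    - [-0.0021,0,0.0072,0,-1]
    - [-0.0019,0,0.0073,0,-1]
    - [-0.0016,0,0.0073,0,-1]

```text
t: 26.5
ee_pos: [625.6, 24.6, 176.1]
orientation: [-2.008, -2.414, 0.002]
ft_force: [-5.1, 0.3, 4.6]
width: 19.2
```

```bash
python3 -c "
from arc import *
arc(.197,.05,10)"
```

```text
p [625.6  24.6 176.1] fix [-1.000e-01 -1.021e+02] yaw 1.754 f [-5.1  0.3  4.6] m [0.15 0.92 0.11] w 19.2 t 26.5 q6 -0.16
[0.182 0.168 0.153 0.138 0.124] [[-0.0006, 0, 0.003], [-0.0005, 0, 0.003], [-0.0005, 0, 0.003], [-0.0004, 0, 0.003], [-0.0004, 0, 0.003]]
[0.109 0.094 0.079 0.065 0.05 ] [[-0.0003, 0, 0.003], [-0.0003, 0, 0.003], [-0.0003, 0, 0.003], [-0.0002, 0, 0.003], [-0.0002, 0, 0.003]]
```

send_rows:
  rows:
    - [-0.0006,0,0.003,0,-1]
    - [-0.0005,0,0.003,0,-1]
    - [-0.0005,0,0.003,0,-1]
    - [-0.0004,0,0.003,0,-1]

```text
t: 26.9
ee_pos: [626.0, 22.6, 164.3]
orientation: [-2.008, -2.414, 0.002]
ft_force: [-6.2, -0.6, 7.0]
width: 19.3
```

send_rows:
  rows:
    - [-0.0004,0,0.003,0,-1]
    - [-0.0003,0,0.003,0,-1]

```text
t: 27.1
ee_pos: [626.1, 22.0, 158.9]
orientation: [-2.008, -2.414, 0.002]
ft_force: [-8.0, -1.3, 11.7]
width: 19.1
```

send_rows:
  rows:
    - [-0.0003,0,0.002,0,-1]

```text
t: 27.2
ee_pos: [626.2, 21.7, 156.9]
orientation: [-2.008, -2.414, 0.002]
ft_force: [-9.0, -1.0, 11.2]
width: 19.1
```

send_rows:
  rows:
    - [-0.0003,0,0.002,0,-1]
    - [0,0,0,0,-1]

```text
t: 27.4
ee_pos: [626.2, 21.5, 154.9]
orientation: [-2.008, -2.414, 0.002]
ft_force: [-7.0, 0.2, 8.4]
width: 19.1
```

```bash
python3 -c "
from plan import *
st()
d=grab('side','s30'); im=d['color']; cv2.imwrite('pics/s30c.png',cv2.resize(im[170:280,220:330],None,fx=6,fy=5.4))
d=grab('wrist','w30'); cv2.imwrite('pics/w30.png',cv2.resize(d['color'],(800,500)))
st()
"
```

```text
p [626.2  21.5 154.9] fix [  -0.  -105.3] yaw 1.754 f [-7.   0.2  8.4] m [ 0.08  1.25 -0.02] w 19.1 t 27.4 q6 -0.17
p [626.2  21.5 154.9] fix [-1.000e-01 -1.053e+02] yaw 1.754 f [-7.2 -0.8  8.7] m [0.1  1.19 0.03] w 19.3 t 27.5 q6 -0.17
```

View pics/s30c.png

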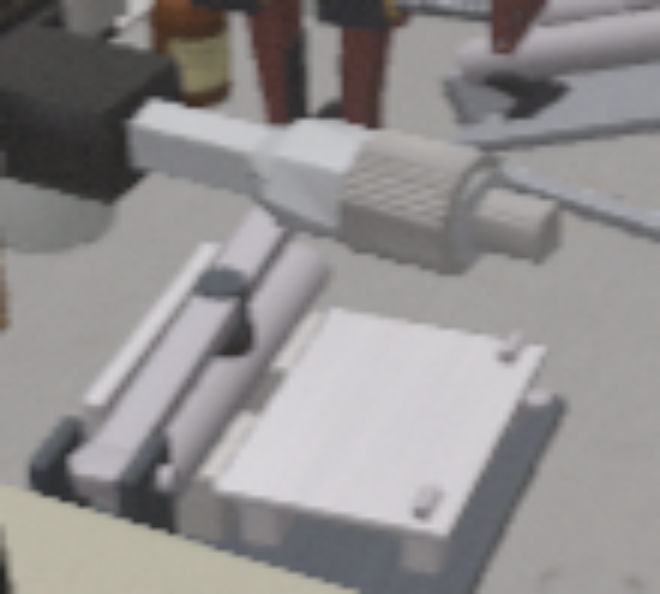

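View pics/w30.png

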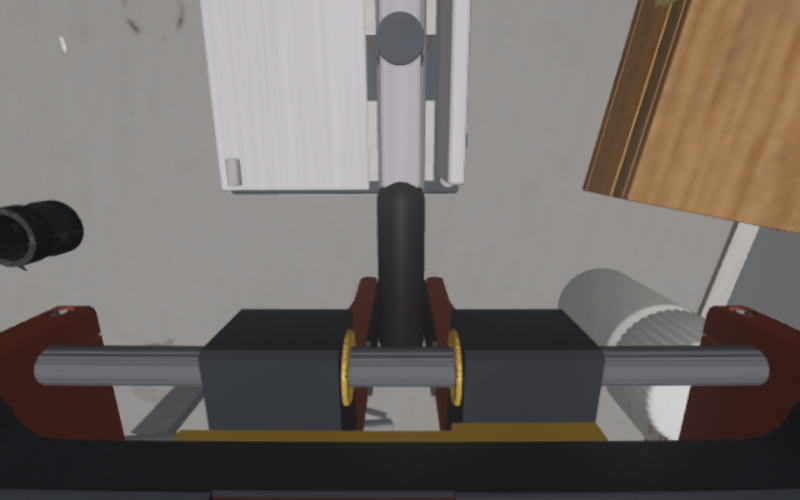

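send_rows:
  rows:
    - [-0.0002,0,0.002,0,-1]

```text
t: 27.6
ee_pos: [626.3, 21.3, 153.3]
orientation: [-2.008, -2.414, 0.002]
ft_force: [-8.7, -0.8, 14.2]
width: 19.2
```

send_rows:
  rows:
    - [-0.0002,0,0.002,0,-1]

```text
t: 27.7
ee_pos: [626.3, 21.1, 151.3]
orientation: [-2.008, -2.414, 0.002]
ft_force: [-9.5, -1.3, 14.4]
width: 19.6
```

```bash
python3 -c "
from plan import *
st()
"
```

```text
p [626.3  21.1 151.3] fix [-1.000e-01 -1.057e+02] yaw 1.754 f [-9.5 -1.3 14.4] m [0.11 1.57 0.08] w 19.6 t 27.7 q6 -0.17
```

```bash
python3 -c "
from plan import *
st()
def ana(t):
    d=load(t);P=cloud(d); k=1.25
    for vs in [(60,75),(80,180),(195,270)]:
        q=P[int(vs[0]/k):int(vs[1]/k),int(392/k):int(410/k)].reshape(-1,3); q=q[np.isfinite(q).all(1)]
        f=np.array([w2fix(*a[:2]) for a in q]); z=q[:,2]; c=np.polyfit(f[:,1],z,1); print(t,vs,'y',f[:,1].mean().round(1),'z',np.median(z).round(2),'slope',(-c[0]).round(3))
ana('w3'); ana('w30'); grab('wrist','w31'); ana('w31')
"
```

```text
p [626.3  21.1 151.3] fix [-1.000e-01 -1.057e+02] yaw 1.754 f [-9.5 -1.3 14.4] m [0.11 1.57 0.08] w 19.6 t 27.7 q6 -0.17
w3 (60, 75) y -9.3 z 81.41 slope -0.421
w3 (80, 180) y -30.3 z 81.55 slope 0.023
w3 (195, 270) y -67.2 z 85.95 slope 0.046
w30 (60, 75) y -8.8 z 85.67 slope -0.428
w30 (80, 180) y -31.4 z 86.43 slope 0.062
w30 (195, 270) y -70.6 z 92.56 slope 0.061
w31 (60, 75) y -9.5 z 83.72 slope -0.349
w31 (80, 180) y -31.9 z 84.39 slope 0.045
w31 (195, 270) y -70.8 z 89.83 slope 0.042
```

send_rows:
  rows:
    - [0,0,0,0,-1]

```text
t: 27.85
ee_pos: [626.3, 21.1, 151.2]
orientation: [-2.008, -2.414, 0.002]
ft_force: [-7.5, 0.4, 10.4]
width: 19.5
```

send_rows:
  rows:
    - [0,0,0,0,-0.4]
    - [0,0,0,0,-0.2]
    - [0,0,0,0,0]
    - [0,0,0,0,0]

```text
t: 28.25
ee_pos: [627.4, 21.2, 150.2]
orientation: [2.009, 2.415, 0.001]
ft_force: [-0.6, 0.3, 0.5]
width: 43.2
```

```bash
cat > ana.py <<'E'
from plan import *
def ana(t):
    d=load(t);P=cloud(d); k=1.25
    for vs in [(80,180),(195,270)]:
        q=P[int(vs[0]/k):int(vs[1]/k),int(392/k):int(410/k)].reshape(-1,3); q=q[np.isfinite(q).all(1)]
        f=np.array([w2fix(*a[:2]) for a in q]); z=q[:,2]; c=np.polyfit(f[:,1],z,1); print(t,vs,'y',f[:,1].mean().round(1),'z',np.median(z).round(2),'slope',(-c[0]).round(3))
E
python3 -c "
from ana import *
st(); ana('w3'); ana('w31'); d=grab('wrist','w32'); ana('w32'); cv2.imwrite('pics/w32.png',cv2.resize(d['color'],(800,500)));st()
"
```

```text
p [627.4  21.2 150.2] fix [   1.  -105.8] yaw 1.754 f [-0.6  0.3  0.5] m [-0.   -0.11 -0.03] w 43.2 t 28.25 q6 -0.17
w3 (80, 180) y -30.3 z 81.55 slope 0.023
w3 (195, 270) y -67.2 z 85.95 slope 0.046
w31 (80, 180) y -31.9 z 84.39 slope 0.045
w31 (195, 270) y -70.8 z 89.83 slope 0.042
w32 (80, 180) y -32.3 z 88.6 slope 0.077
w32 (195, 270) y -69.6 z 95.07 slope 0.081
p [627.3  21.2 150.2] fix [   0.9 -105.8] yaw 1.754 f [0.5 0.3 0.6] m [-0.01 -0.1  -0.03] w 44.0 t 28.3 q6 -0.17
```

View pics/w32.png

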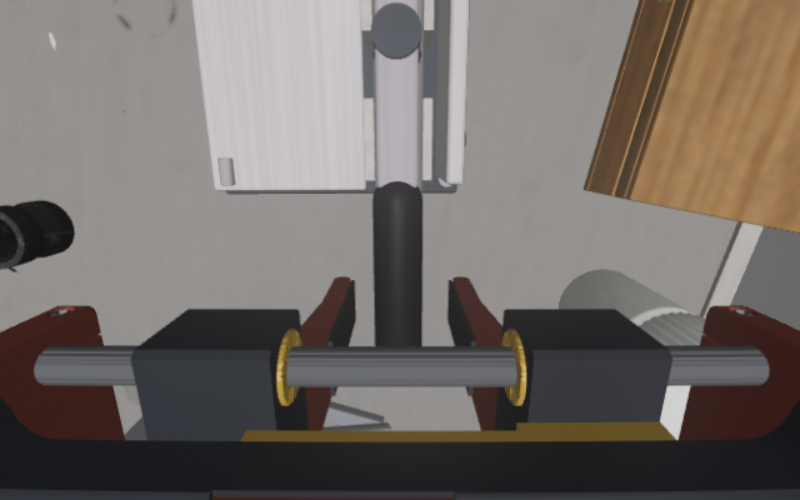

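```bash
python3 -c "
from ana import *
for t in ['w3','w24','w30','w31','w32']:
    d=load(t);P=cloud(d);k=1.25
    out=[]
    for (u,v) in [(300,150),(330,100),(460,100),(150,300)]:
        q=P[int(v/k)-4:int(v/k)+4,int(u/k)-3:int(u/k)+3].reshape(-1,3); out.append(np.nanmedian(q,0).round(1))
    print(t,*out)
grab('side','s33'); 
d=load('s30'); e=load('s33')
cv2.imwrite('pics/s33c.png',np.hstack([cv2.resize(x['color'][200:280,220:290],None,fx=5.5,fy=7) for x in (d,e)]))
"
```

```text
w3 [564.   79.3  36.7] [575.1 104.4  37.2] [631.7 111.7  63.3] [ 4.70e+02 -3.32e+01 -3.00e-01]
w24 [488.8 170.3   0.6] [514.2 223.    8.2] [6.396e+02 2.473e+02 2.000e-01] [341.9 -23.7   5.4]
w30 [561.8  77.5  36.6] [574.1 104.6  37.4] [635.3 112.4  64.3] [ 4.618e+02 -4.190e+01 -1.000e-01]
w31 [562.8  77.3  36.5] [574.9 104.   37.4] [634.9 111.6  64.1] [ 4.64e+02 -4.06e+01 -1.00e-01]
w32 [564.7  77.4  36.5] [576.5 103.9  37.2] [636.1 111.4  64. ] [ 4.669e+02 -3.950e+01 -1.000e-01]
```

View pics/s33c.png

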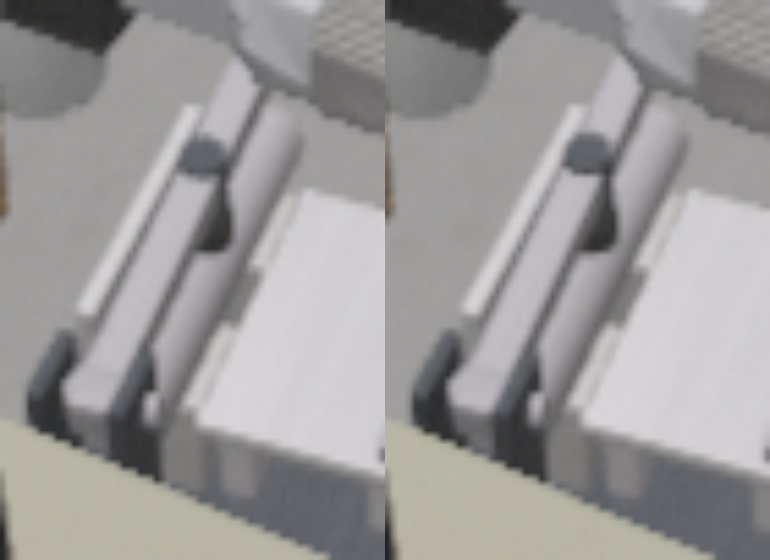

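send_rows:
  rows:
    - [0,0,0,0,0]
    - [0,0,0,0,0]
    - [0,0,0,0,0]
    - [0,0,0,0,0]
    - [0,0,0,0,0]

```text
t: 28.85
ee_pos: [627.0, 21.2, 150.2]
orientation: [2.009, 2.415, -0.0]
ft_force: [0.6, 0.3, 0.4]
width: 43.8
```

```bash
python3 -c "
from ana import *
st(); grab('wrist','w34'); ana('w32'); ana('w34')
"
```

```text
p [627.   21.2 150.2] fix [   0.7 -105.8] yaw 1.754 f [0.6 0.3 0.4] m [-0.07 -0.13 -0.01] w 43.8 t 28.85 q6 -0.17
w32 (80, 180) y -32.3 z 88.6 slope 0.077
w32 (195, 270) y -69.6 z 95.07 slope 0.081
w34 (80, 180) y -32.2 z 88.53 slope 0.078
w34 (195, 270) y -69.5 z 95.07 slope 0.085
```

send_rows:
  rows:
    - [0,0,-0.01,0,0]
    - [0,0,-0.03,0,0]
    - [-0.01,0,-0.04,0,0]
    - [-0.02,0,-0.04,0,0]
    - [-0.02,0,-0.03,0,0]

```text
t: 29.4
ee_pos: [636.6, -28.3, 303.7]
orientation: [2.007, 2.414, 0.003]
ft_force: [0.5, 0.0, 0.6]
width: 44.2
```

send_rows:
  rows:
    - [-0.03,-0.03,0,0,0]
    - [-0.03,-0.04,0,0,0]
    - [-0.02,-0.03,0,0,0]
    - [0,0,0,0,0]
    - [0,0,0,0,0]

```text
t: 29.9
ee_pos: [552.4, -125.3, 301.2]
orientation: [2.011, 2.412, 0.001]
ft_force: [0.5, 0.2, 0.3]
width: 43.8
```

```bash
python3 -c "
from ana import *
st(); d=grab('wrist','w35');cv2.imwrite('pics/w35.png',cv2.resize(d['color'],(800,500)))
e=grab('side','s35');cv2.imwrite('pics/s35c.png',cv2.resize(e['color'][130:280,220:370],None,fx=4,fy=4)); grab('top','t35')
"
```

```text
p [ 552.4 -125.3  301.2] fix [ -99.8 -236. ] yaw 1.752 f [0.5 0.2 0.3] m [-0.02 -0.08  0.02] w 43.8 t 29.9 q6 -0.43
```

View pics/w35.png

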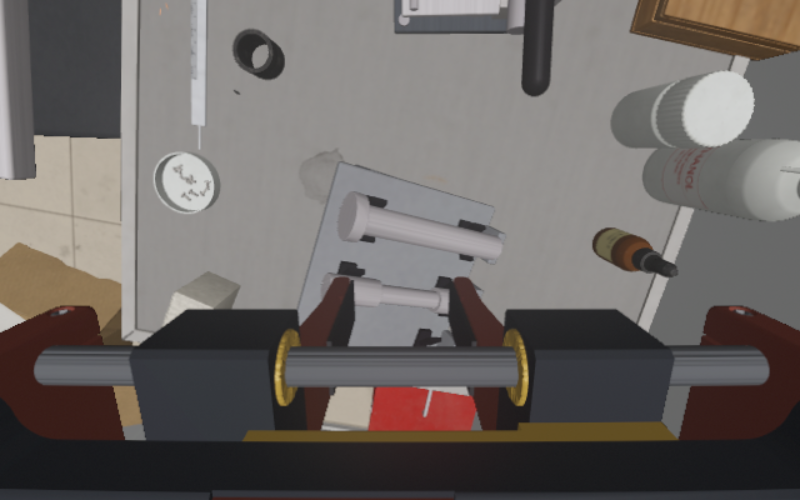

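View pics/s35c.png

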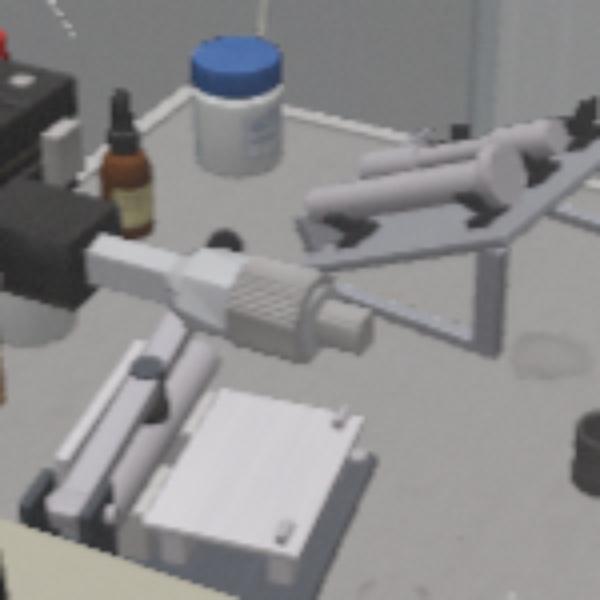

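The shaft is seated in the vee with the pad on it, the other two parts are in the rack, and the arm is clear. I'm handing the job in.

```bash
python3 -c "
from workcell import ctrl
print(ctrl.close_job())"
```

```text
the job is handed in; nothing more can be done
None
```

The plain shaft is seated in the vee and clamped, and the job was handed in at about 30 s of the 72 s allowed.

- **Lever up:** I gripped the handle and raised the lever to about 1.06 rad. It stayed up until the shaft was in the vee.
- **Laying the shaft:** I took the plain shaft from its berth and levelled it against the deck edge. I let go of it with its centre within about 1 mm of the middle, and it parked against the two stops.
- **Rolling it in:** One finger pushed it from behind, slowly and with the shaft staying parallel. It then dropped into the vee by itself, clear of the finger.
- **Clamping:** I pressed the lever until the handle force firmed up to about 14 N, at roughly 0.05 rad. I then let go and backed the arm away.

**Last checks:**
- **Shaft:** The side picture shows it lying in both vees with the pad on it.
- **Other items:** The collared shaft and the necked spindle are still in the rack. The jars and carton in the last pictures were upright, but not all of them were in view.
- **Touch:** The arm was well clear, and the force reading was near zero.

**Checks that disagreed:**
- **Lever angle:** The lever sprang back about 0.03 rad on release, then held at about 0.08 rad. That is below the 0.10 rad touch point, so the pad still presses on the shaft, but more lightly than at full press. The absolute angle is only good to about 0.01–0.015 rad; gripper height gave about 0.09 rad at full press, against the camera's roughly 0.05.
- **Fixture position:** Two camera measurements of the fixture differed by about 2.5 mm, so I used the average.

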